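Load rock core plugs into the feed magazine and lock its cover

TASK

Swing the magazine's cover aside and load every grey core plug on the bench into the upright clear tube, stacked end to end. Then swing the cover fully shut over the tube and push the loose lock pin down through the cover and the lug beneath it until its collar rests on the cover. Leave the other things on the bench where they are.

Things in the scene. Friction and masses are not known exactly. Their poses are not given: they have to be found in the camera images.
- magazine: fixed gravity tube magazine: grey base plate 90 mm (its x) by 140 mm (its y), with a feed block carrying an upright clear tube, 36 mm outside; a 12 mm steel pivot post stands at y = +45 mm and a lug with a vertical pin hole is bracketed to the tube at y = -45 mm. Origin on the bench under the tube axis, z up.
- mouth (a point): centre of the tube's mouth at rim height, 158 mm above the bench; the bore is 29 mm and flares to 37 mm (44 mm outside) over the top 6 mm; axes as the magazine. Plugs may be let go in the mouth and slide down.
- tube_floor (a point): centre of the tube's inner floor, 30 mm above the bench, where the lowest plug stands; five plugs fill the tube to 8 mm below the rim
- cover (a joint): angle of the flat swing cover about the vertical pivot post, rad: 0 = fully shut against its stop, over the tube, with its hole over the lug hole; grows to 1.9 as the cover turns anticlockwise seen from above (away from the robot). It stays where it is left (pivot friction about 0.04 N m). Plugs go in freely from about 1.3 rad.
- pivot (a point): top of the cover on the pivot axis, 165.5 mm above the bench. The cover is an aluminium strip 30 mm wide and 6 mm thick reaching 106 mm from the pivot, its underside 1.5 mm above the tube rim; a bolt head of 7 mm radius stands 5 mm proud over the pivot.
- cover_knob (a point): top centre of the black upright round knob on the cover, 14 mm diameter, 20 mm tall above the cover, 45 mm from the pivot axis (over the tube when shut); grip it from above and lead it round the pivot
- cover_hole (a point): centre of the cover's pin hole (11 mm diameter, slightly chamfered) at the cover's top face, 90 mm from the pivot axis; axes as the cover
- lug_hole (a point): centre of the lug's pin hole (11 mm diameter, through the 10 mm thick lug) at the lug's top face, 158 mm above the bench
- lock_pin: loose lock pin standing upright in its stand: steel shaft 8 mm diameter and 32 mm long with a tapered tip, then a steel collar 22 mm diameter and 4 mm thick, then a black round grip 16 mm diameter and 20 mm tall; 56 mm in all, 40 g. Origin at the tip, z up towards the grip.
- pin_shoulder (a point): centre of the underside of the pin's collar, 32 mm above the tip; 7.5 mm above lug_hole when the pin is fully in
- pin_stand: fixed light wooden block 50 x 50 x 40 mm with an upright 11 mm hole through its middle in which the lock pin waits, its collar resting on the block's top face; origin at the centre of its underside. The tall microscope (350 mm) stands behind it, its eyepieces from about 100 mm further from the robot, with a desk lamp to its left: carry things past on the robot side.
- plug_0: short grey stone cylinder with flat ends, 26 mm diameter, 24 mm tall, 35 g, standing on the bench; origin at the centre of its lower end as it stands at the start, z up along its axis (both ends are alike). May be absent (None).
- plug_1: short grey stone cylinder with flat ends, 26 mm diameter, 24 mm tall, 35 g, standing on the bench; origin at the centre of its lower end as it stands at the start, z up along its axis (both ends are alike). May be absent (None).
- plug_2: short grey stone cylinder with flat ends, 26 mm diameter, 24 mm tall, 35 g, standing on the bench; origin at the centre of its lower end as it stands at the start, z up along its axis (both ends are alike). May be absent (None).
- plug_3: short grey stone cylinder with flat ends, 26 mm diameter, 24 mm tall, 35 g, standing on the bench; origin at the centre of its lower end as it stands at the start, z up along its axis (both ends are alike). May be absent (None).
- plug_4: short grey stone cylinder with flat ends, 26 mm diameter, 24 mm tall, 35 g, standing on the bench; origin at the centre of its lower end as it stands at the start, z up along its axis (both ends are alike). May be absent (None).
- tally_counter: bystander: white hand tally counter, 29 x 42 x 45 mm, at the right, near the blue slide box; origin under its centre
- eraser: bystander: eraser, 19 x 42 x 12 mm, at the right, near the blue slide box; origin under its centre
- oil_bottle: bystander: small bottle, 26 mm diameter, 50 mm tall, to the right behind the magazine; origin under its centre
- cover_slips: bystander: small flat box, 31 x 31 x 14 mm, behind the magazine; origin under its centre
- petri_bench: bystander: clear petri dish, 93 mm diameter, 15 mm tall, before the lamp foot; origin under its centre
- pen_3: bystander: white pen lying near the bench edge in front of the pin stand, 11 x 145 x 9 mm; origin under its centre

How it is judged:
By the outcome, as a careful person would: the job done as asked, in the order asked, and still so for the second after the job is handed in, with the robot touching nothing.
Of plug_0, plug_1, plug_2, plug_3, plug_4 only 3 to 5 are there at a start; the rules pass over those that are not, and their reading is None.
At some moment in a run one of plug_0, plug_1, plug_2, plug_3, plug_4 may be knocked a few centimetres aside while the robot is not near it.
It also fails if it takes over 210 s, if anything falls off the work surface, if the arm or the gripper's body presses on something with over 40 N, if the wrist force passes 120 N, or if a joint passes its speed limit or range.

ROBOT

A 6-joint arm with a two-finger parallel gripper is mounted at the origin on a cart in front of the work surface, level with it; the furniture and walls round the work are solid. World frame = base frame: x ahead of the robot, y to its left, z up, the work surface at z = 0. Lengths are in m, angles in rad, forces in N, time in s.
With the tool pointing down it reaches from about 0.4 to 0.825 m from the base axis. Payload 7 kg.
Tool frame: the origin (TCP) lies on the mounting face of the last link; the fingertips stand 178 mm ahead of it and the grasp point (between the pads) lies 159 mm ahead of it; z points along the fingers, y is the direction in which the jaws open and shut (so a half turn about z gives the same grasp; the last joint's range is limited). The gripper opens to 88 mm and grips with 3 to 60 N. Pads are 19 mm wide; open, the fingers measure 130 mm over their backs; the gripper's body (78 mm by 193 mm) begins 47 mm behind the grasp point.
Start: joints at [1.457, 0.359, 0.012, 0, -1.224, -0.288], TCP at [0.264, 0.621, 0.405] pointing down, gripper open.
Joint ranges: [-3.07, 3.07], [-1.43, 2.12], [-1.02, 1.25], [-3.03, 1.67], [-3.05, -0], [-3.03, 3.03]. Speed limits (rad/s): [2.39, 2.39, 3.01, 3.14, 3.14, 3.14].

INTERFACE

Orientations are given as a rotation vector (axis times angle).
In Python, from workcell import ctrl gives the robot as it stands.
- The arm moves only by the tool arm_command, never from a script. Its argument "commands" is a list that holds one entry, the list of rows, each a list of 6 numbers: the shift along the world's x, y, z in cm, then the turn, a rotation vector about the world's x, y, z in degrees. In form: [[[tx, ty, tz, rx, ry, rz], ...]]. A call has 1 to 20 rows; each row is the pose to reach, as a shift and turn from the pose commanded when the call began; what a row does not reach only later rows make up. A row lasts 1/8 s, in which the tool goes at most 62.5 mm and 10.7 degrees, less where a joint would pass 70% of its speed; a pose out of reach is approached as far as the arm can. A call with a gripper value outside its range is refused whole. "gripper" is the closure in counts, from 0 (fully open) to 255 (shut), set as the call begins (left out, the last holds). The fingers move at their own pace and stop on an object; the grip force is fixed at half the most. Time passes only in rows, so rows that repeat a pose let the fingers close. It gives the time, the measured TCP pose, the force and the opening at its end, in the units of the state.
- ctrl.observe(): the state, without advancing time (a new reading comes with each control period).
- ctrl.grab_frame(name): name is "side" or "top"; returns a dict with "img" (400x640x3 uint8, red, green, blue), "mtx" (3x3 intrinsics, pixels), "rvec" (rotation vector, rad) and "tvec" (3), from world to camera coordinates, as OpenCV has them. Camera axes: x right, y down, z forward; pixel columns grow to the right and rows downward; lengths in m; the calibration is good to about 2 mm. A picture is of the moment at which its call begins. There is no depth.
- ctrl.job_done(): hands the job in, once; it reports no verdict.
Trained networks look in a picture, given as the dict that the camera call returned (one of the last four; its "shot" number tells which), for a name from the list of things; names that differ only in an ending like _2 or _b are one class to them, and where a whole thing is asked for, a point or a joint stands for the part that bears it (a point fixed in the world has none). Each returns a list of dicts, best first, with "p" (0 to 1); they miss things now and then, are a little off and sometimes report something else, mostly with a low value. They report only what shows in the picture. A call takes as long as a camera call.
- ctrl.boxes_of(picture, query): "xyz" ([x, y, z] in m, in the coordinates of the camera as it stood for that picture, good to about 4 mm: the middle of the surface that is visible of it).
- ctrl.pinpoint(picture, query): "xyz" ([x, y, z] in m, in the coordinates of the camera as it stood for that picture, good to about 4 mm: a listed point, or the origin of a listed thing).
The state is a dict: "time_s": time; "qpos": joint angles; "qvel": joint speeds; "joint_efforts": joint torques, N m; "tool_pos": TCP position; "tcp_rot": TCP orientation; "force": force on the tool from outside, world axes, zero at the start; "moment": the same for the moment, N m; "opening": finger opening in m.
Only numpy, scipy, OpenCV 4.12 (cv2) and the standard library are available. Lean on these libraries where they do the work, as an engineer would, in place of code of your own. Each camera call takes 0.05 s, during which the arm holds its last target.

## Working session

There is one attempt and no reset: what is moved stays moved. The work goes in short steps, Python scripts to look and compute and a tool call to move; the robot and the scene stay as the last step left them, time stands still between calls to the robot, and variables do not carry over. Pictures are saved under pics/ and viewed, and the job is handed in when it is done.

Besides the shell and the picture viewer there is one more tool, called after "Call:" by a JSON object that holds its "name" and its "arguments", one argument or row to a line. arm_command: Moves the arm, as the interface text tells. Its arguments: {"type":"object","properties":{"commands":{"type":"array","items":{"type":"array","items":{"type":"array","items":{"type":"number"}}}},"gripper":{"type":"number"}},"required":["commands"]}

```bash
mkdir -p pics; ls; cat > h.py <<'E'
import numpy as np,cv2
from workcell import ctrl
def shot(cam,fn=None):
    p=ctrl.grab_frame(cam)
    if fn: cv2.imwrite('pics/'+fn,p['img'][:,:,::-1])
    return p
def w(p,x):
    R=cv2.Rodrigues(np.array(p['rvec'],float))[0]
    return R.T@(np.array(x,float)-np.array(p['tvec'],float).ravel())
def proj(p,X):
    return cv2.projectPoints(np.array(X,float).reshape(-1,3),np.array(p['rvec'],float),np.array(p['tvec'],float),np.array(p['mtx'],float),None)[0].reshape(-1,2)
def pp(p,q,n=3,f='pinpoint'):
    out=[]
    for d in getattr(ctrl,f)(p,q)[:n]:
        X=w(p,d['xyz']); out.append((round(d['p'],2),X.round(4).tolist(),proj(p,X)[0].round().tolist()))
    return out
def ray(p,u,v,z):
    R=cv2.Rodrigues(np.array(p['rvec'],float))[0];t=np.array(p['tvec'],float).ravel()
    d=R.T@np.linalg.inv(np.array(p['mtx'],float))@np.array([u,v,1.]);c=-R.T@t
    return c+d*(z-c[2])/d[2]
def st():
    s=ctrl.observe()
    for k in('time_s','tool_pos','tcp_rot','force','opening','qpos'):print(k,np.round(s[k],4))
E
python3 - <<'E'
from h import *
st()
for cam in('top','side'):
    p=shot(cam,cam+'0.png')
    print(cam,'campos',w(p,[0,0,0]))
    for q in['plug_0','mouth','pivot','cover_knob','cover_hole','lug_hole','lock_pin','pin_shoulder','pin_stand','magazine','tally_counter','oil_bottle','cover_slips']:
        print(q,pp(p,q,6 if q=='plug_0' else 2))
E
```

```text
pics
time_s 0.0
tool_pos [0.2639 0.6211 0.4037]
tcp_rot [ 3.0768e+00 -6.2670e-01 -3.0000e-04]
force [0.8554 0.3982 0.0916]
opening 0.0878
qpos [ 1.4571e+00  3.5940e-01  1.1100e-02 -3.0000e-04 -1.2241e+00 -2.8810e-01]
top campos [ 0.37249503 -0.01213021  1.41535052]
plug_0 [(0.61, [0.4632, -0.0174, -0.0012], [326.0, 235.0]), (0.56, [0.4383, 0.2907, -0.0009], [247.0, 239.0]), (0.47, [0.4809, -0.2026, 0.0024], [373.0, 232.0]), (0.43, [0.484, -0.1066, -0.0018], [349.0, 230.0])]
mouth [(0.92, [0.637, -0.0892, 0.1582], [347.0, 184.0]), (0.73, [0.6214, -0.1308, 0.1544], [359.0, 189.0])]
pivot [(0.75, [0.6479, -0.042, 0.1661], [334.0, 180.0])]
cover_knob [(0.48, [0.6391, -0.0881, 0.186], [348.0, 182.0])]
cover_hole [(0.77, [0.6333, -0.1329, 0.1653], [360.0, 185.0])]
lug_hole [(0.81, [0.6219, -0.1297, 0.1573], [359.0, 188.0]), (0.35, [0.44, 0.2889, -0.0008], [247.0, 239.0])]
lock_pin [(0.48, [0.4341, 0.1931, 0.0053], [271.0, 241.0]), (0.2, [0.4501, -0.3534, -0.0007], [412.0, 241.0])]
pin_shoulder [(0.41, [0.4335, 0.189, 0.0401], [271.0, 241.0])]
pin_stand [(0.73, [0.6351, -0.0885, 0.159], [34
[... 778 characters left out ...]
 207.0])]
pivot []
cover_knob [(0.64, [0.6394, -0.0905, 0.1835], [343.0, 199.0])]
cover_hole [(0.44, [0.6359, -0.1358, 0.1623], [341.0, 212.0])]
lug_hole [(0.7, [0.6197, -0.1289, 0.1526], [335.0, 214.0])]
lock_pin [(0.37, [0.4324, 0.1912, 0.0034], [284.0, 217.0])]
pin_shoulder []
pin_stand [(0.63, [0.4492, -0.3526, -0.0044], [263.0, 307.0]), (0.47, [0.4319, 0.1908, -0.003], [284.0, 218.0])]
magazine [(0.56, [0.6292, -0.0923, 0.0043], [338.0, 255.0])]
tally_counter [(0.79, [0.4491, -0.3525, -0.0024], [263.0, 306.0])]
oil_bottle [(0.65, [0.6614, -0.3932, 0.004], [350.0, 317.0])]
cover_slips [(0.67, [0.7721, -0.0287, -0.0008], [385.0, 248.0]), (0.57, [0.4587, -0.0197, -0.0027], [284.0, 245.0])]
```

```bash
python3 - <<'E'
import cv2
for c in('top','side'):
    im=cv2.imread(f'pics/{c}0.png')
    if c=='top': im=cv2.resize(im[140:290,210:440],None,fx=3.4,fy=3.4,interpolation=3)
    else: im=cv2.resize(im[170:340,230:430],None,fx=3.5,fy=3.5,interpolation=3)
    cv2.imwrite(f'pics/{c}0z.png',im)
E
```

```text
(no output)
```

View pics/top0.png

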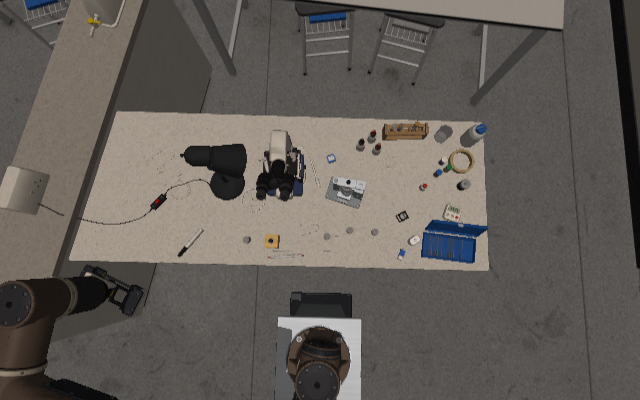

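View pics/top0z.png

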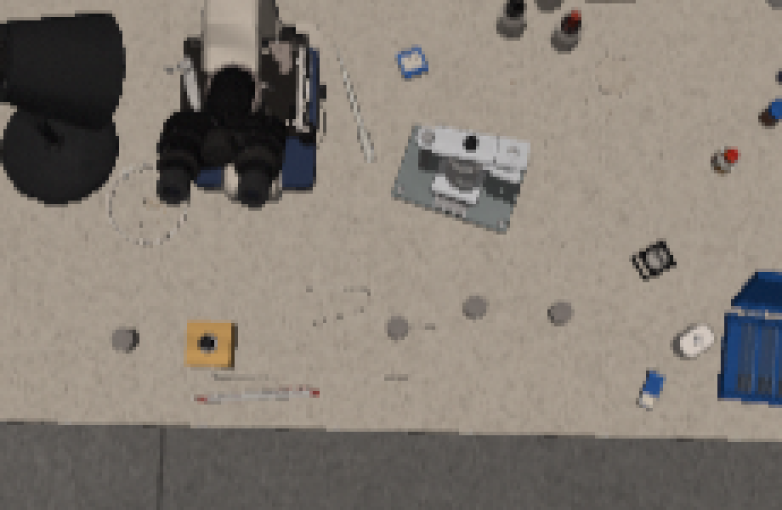

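View pics/side0z.png

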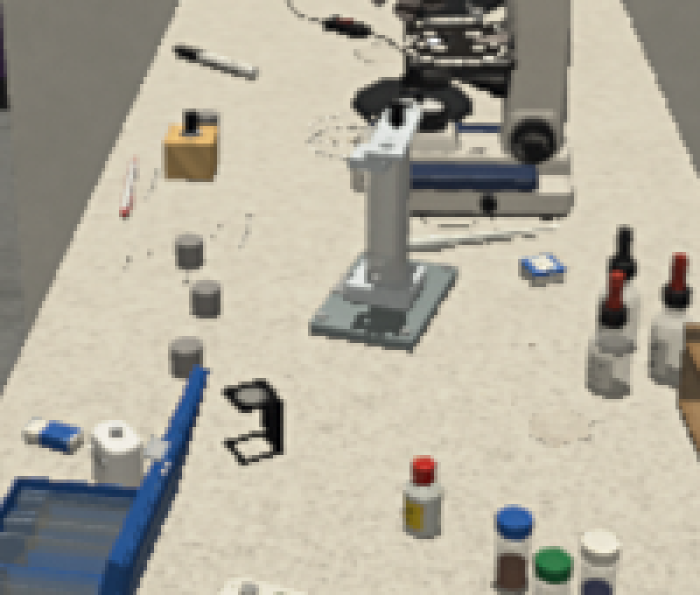

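View pics/side0.png

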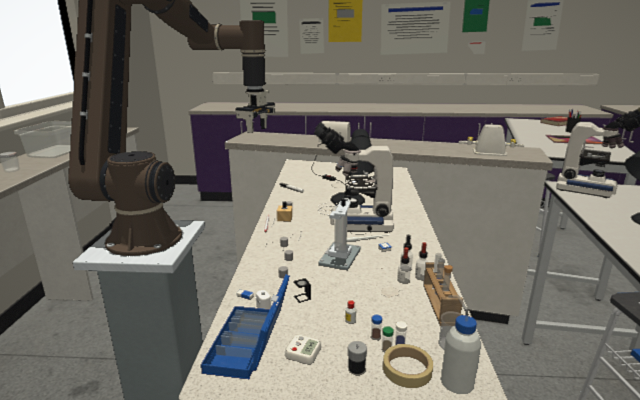

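The pictures show four plugs, near (247,239), (326,235), (349,230) and (373,232) in the top view. The cover is nearly shut and the pin is in its stand. Next I check the magazine pose by projecting its outline onto both pictures.

```bash
cat > ov.py <<'E'
from h import *
def ov(p,mag,yaw,cov,fn,crop,f=6):
    u0,v0,u1,v1=crop
    im=cv2.resize(p['img'][v0:v1,u0:u1,::-1],None,fx=f,fy=f,interpolation=cv2.INTER_CUBIC)
    c,s=np.cos(yaw),np.sin(yaw);R=np.array([[c,-s],[s,c]])
    def M(P):
        P=np.array(P,float);Q=P.copy();Q[:,:2]=P[:,:2]@R.T+mag;return Q
    def dr(P,col,cl=True):
        q=((proj(p,M(P))-[u0,v0]+.5)*f).astype(int);cv2.polylines(im,[q],cl,col,1)
    a=np.linspace(0,2*np.pi,40)
    circ=lambda x,y,r,z:np.c_[x+r*np.cos(a),y+r*np.sin(a),0*a+z]
    dr([[.045,.07,0],[.045,-.07,0],[-.045,-.07,0],[-.045,.07,0]],(0,0,255))
    dr(circ(0,0,.022,.158),(0,255,0)); dr(circ(0,-.045,.0055,.158),(0,255,255)); dr(circ(0,.045,.007,.1705),(255,0,0))
    def C(l,w):
        return [l*np.sin(cov)+w*np.cos(cov), .045-l*np.cos(cov)+w*np.sin(cov)]
    k=C(.045,0);dr(circ(k[0],k[1],.007,.1855),(255,0,255));k=C(.09,0);dr(circ(k[0],k[1],.0055,.1655),(255,255,0))
    dr([C(l,w)+[.1655] for l,w in((0,.015),(.106,.015),(.106,-.015),(0,-.015))],(0,128,255))
    cv2.imwrite('pics/'+fn,im)
E
python3 - <<'E'
from ov import *
m=np.array([.6365,-.0885]);y=np.radians(-17)
ov(shot('top'),m,y,.14,'ovt.png',(315,155,380,215),8)
ov(shot('side'),m,y,.14,'ovs.png',(310,185,370,275),6)
E
```

```text
(no output)
```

View pics/ovt.png

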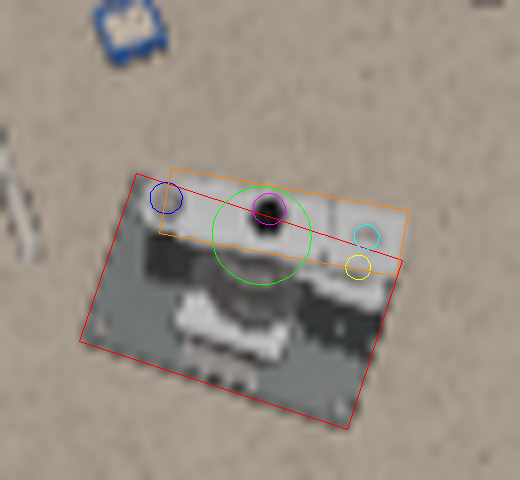

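View pics/ovs.png

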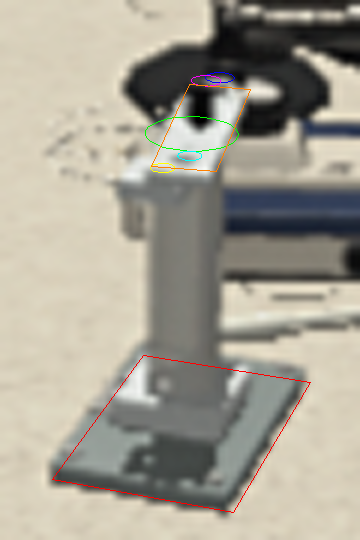

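Call:
{"name": "arm_command", "arguments": {
  "commands": [
    [[1.5,-4.6,1,0,0,-4],[2.9,-9.3,2,0,0,-8],[4.4,-13.9,3,0,0,-12],[5.8,-18.6,4,0,0,-16],[7.3,-23.2,4,0,0,-20],[8.7,-27.8,4,0,0,-24],[10.2,-32.5,4,0,0,-28],[11.6,-37.1,4,0,0,-32],[12.4,-42.1,4,0,0,-38],[13.3,-47.1,4,0,0,-44],[14.1,-52.1,4,0,0,-50],[14.9,-57.1,4,0,0,-56],[15.8,-62.1,4,0,0,-62],[16.6,-67.1,4,0,0,-68],[21,-69,4,0,0,-72],[25.5,-70,4,0,0,-76],[30,-70.6,4,0,0,-76],[34,-71,4,0,0,-76],[37.6,-71.1,4,0,0,-76],[37.6,-71.1,4,0,0,-76]]
  ],
  "gripper": 100
}}

```text
time_s: 4.0
tool_pos: [0.6419, -0.0899, 0.4429]
tcp_rot: [2.038, -2.388, -0.002]
force: [-0.7, 0.4, -1.0]
opening: 0.0532
```

Call:
{"name": "arm_command", "arguments": {
  "commands": [
    [[-0.2,0,-3,0,0,0],[-0.2,0,-6,0,0,0],[-0.2,0,-8,0,0,0],[-0.2,0,-9.5,0,0,0],[-0.2,0,-9.5,0,0,0]]
  ]
}}

```text
time_s: 4.62
tool_pos: [0.6374, -0.0897, 0.349]
tcp_rot: [2.039, -2.388, -0.002]
force: [-0.9, 0.3, 0.7]
opening: 0.0535
```

```bash
python3 - <<'E'
from h import *
st()
p=shot('side');cv2.imwrite('pics/s1.png',cv2.resize(p['img'][150:270,270:410,::-1],None,fx=5,fy=5,interpolation=2))
E
```

```text
time_s 4.625
tool_pos [ 0.6374 -0.0897  0.349 ]
tcp_rot [ 2.0390e+00 -2.3882e+00 -1.6000e-03]
force [-0.8569  0.3418  0.7487]
opening 0.0535
qpos [ 1.6260e-01  3.4670e-01 -1.3710e-01 -2.0000e-04 -1.0886e+00 -3.2000e-01]
```

View pics/s1.png

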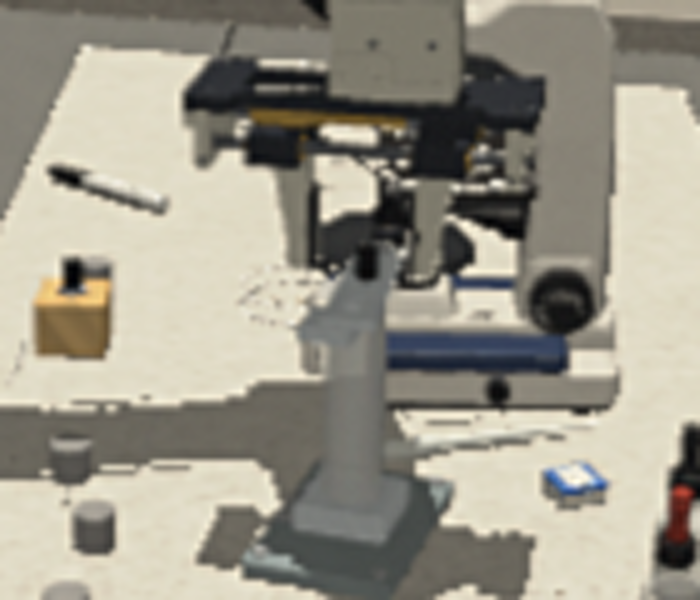

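The knob at (367,262) sits between the fingers, so I close on it.

Call:
{"name": "arm_command", "arguments": {
  "commands": [
    [[0,0,0,0,0,0],[0,0,0,0,0,0],[0,0,0,0,0,0],[0,0,0,0,0,0],[0,0,0,0,0,0],[0,0,0,0,0,0]]
  ],
  "gripper": 255
}}

```text
time_s: 5.42
tool_pos: [0.638, -0.0898, 0.3498]
tcp_rot: [-2.04, 2.389, -0.0]
force: [-0.7, -0.7, 0.2]
opening: 0.013
```

Call:
{"name": "arm_command", "arguments": {
  "commands": [
    [[0.62,-0.08,0,0,0,8],[1.25,-0.07,0,0,0,16],[1.87,0.03,0,0,0,24],[2.47,0.22,0,0,0,32],[3.04,0.48,0,0,0,40]]
  ]
}}

```text
time_s: 6.05
tool_pos: [0.6686, -0.085, 0.3498]
tcp_rot: [2.737, -1.541, -0.0]
force: [-1.8, -0.1, 1.0]
opening: 0.0126
```

Call:
{"name": "arm_command", "arguments": {
  "commands": [
    [[0.53,0.34,0,0,0,8],[1.0,0.75,0,0,0,16],[1.41,1.23,0,0,0,24],[1.75,1.75,0,0,0,32],[2.02,2.32,0,0,0,40],[2.2,2.92,0,0,0,48],[2.2,2.92,0,0,0,48]]
  ]
}}

```text
time_s: 6.92
tool_pos: [0.6907, -0.0554, 0.3498]
tcp_rot: [-3.127, 0.302, -0.001]
force: [0.4, 0.1, 0.4]
opening: 0.0125
```

```bash
python3 - <<'E'
from h import *
st()
p=shot('side');cv2.imwrite('pics/s2.png',cv2.resize(p['img'][150:270,270:410,::-1],None,fx=5,fy=5,interpolation=2))
E
```

```text
time_s 6.925
tool_pos [ 0.6907 -0.0554  0.3498]
tcp_rot [-3.1269e+00  3.0220e-01 -9.0000e-04]
force [0.4175 0.1051 0.4268]
opening 0.0125
qpos [ 0.2005  0.422  -0.019   0.     -1.1292  1.1776]
```

View pics/s2.png

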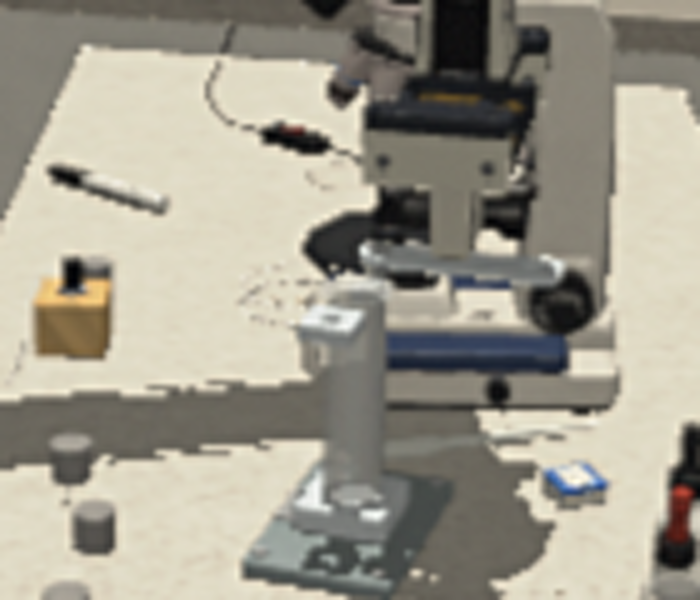

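Call:
{"name": "arm_command", "arguments": {
  "commands": [
    [[0,0,0,0,0,0],[0,0,0,0,0,0],[0,0,0,0,0,0],[0,0,4,0,0,0],[0,0,8,0,0,-10],[-4,0.7,10,0,0,-20],[-8,1.4,10,0,0,-30],[-12,2,10,0,0,-40],[-16,2.7,8,0,0,-50],[-19,3.2,4,0,0,-60],[-22.8,3.7,0,0,0,-70],[-22.8,3.7,-3,0,0,-80],[-22.8,3.7,-5,0,0,-90],[-22.8,3.7,-5,0,0,-96],[-22.8,3.7,-5,0,0,-96]]
  ],
  "gripper": 115
}}

```text
time_s: 8.85
tool_pos: [0.4623, -0.0189, 0.2996]
tcp_rot: [1.869, -2.525, -0.0]
force: [0.1, -0.5, 0.0]
opening: 0.0485
```

```bash
cat > look.py <<'E'
from ov import *
import sys
n=sys.argv[1]
st()
for c in('top','side'):
    p=shot(c)
    print(c,'plug',pp(p,'plug_0',6))
    for q in('mouth','cover_knob','cover_hole','lug_hole','pivot'): print(q,pp(p,q,1))
    cr=(210,150,440,290,3.4) if c=='top' else (230,170,430,340,3.5)
    u0,v0,u1,v1,f=cr
    cv2.imwrite(f'pics/{c}{n}.png',cv2.resize(p['img'][v0:v1,u0:u1,::-1],None,fx=f,fy=f,interpolation=2))
E
python3 look.py 2
```

```text
time_s 8.85
tool_pos [ 0.4623 -0.0189  0.2996]
tcp_rot [ 1.8686 -2.5252 -0.    ]
force [ 0.1191 -0.5166  0.0165]
opening 0.0485
qpos [ 0.3867  0.1089 -0.5872  0.     -0.8749 -0.6834]
top plug [(0.56, [0.48, -0.2052, 0.0014], [374.0, 232.0]), (0.53, [0.4876, -0.107, -0.0027], [349.0, 230.0])]
mouth [(0.55, [0.6335, -0.0901, 0.1597], [348.0, 185.0])]
cover_knob []
cover_hole [(0.79, [0.7343, -0.0624, 0.167], [340.0, 156.0])]
lug_hole [(0.73, [0.6252, -0.1297, 0.1552], [359.0, 188.0])]
pivot [(0.64, [0.6465, -0.0435, 0.1674], [335.0, 180.0])]
side plug [(0.55, [0.4605, -0.0195, -0.0037], [285.0, 245.0]), (0.54, [0.4847, -0.1119, -0.0011], [289.0, 259.0]), (0.52, [0.4359, 0.2875, -0.0055], [288.0, 209.0]), (0.47, [0.48, -0.2095, -0.0063], [283.0, 278.0]), (0.38, [0.6944, -0.0547, 0.1828], [362.0, 195.0])]
mouth [(0.77, [0.6344, -0.0918, 0.1558], [341.0, 208.0])]
cover_knob [(0.71, [0.6894, -0.0548, 0.1837], [360.0, 195.0])]
cover_hole [(0.51, [0.7378, -0.0683, 0.1644], [377.0, 203.0])]
lug_hole [(0.68, [0.6209, -0.1338, 0.1531], [336.0, 214.0])]
pivot [(0.85, [0.6457, -0.045, 0.165], [345.0, 199.0])]
```

View pics/top2.png

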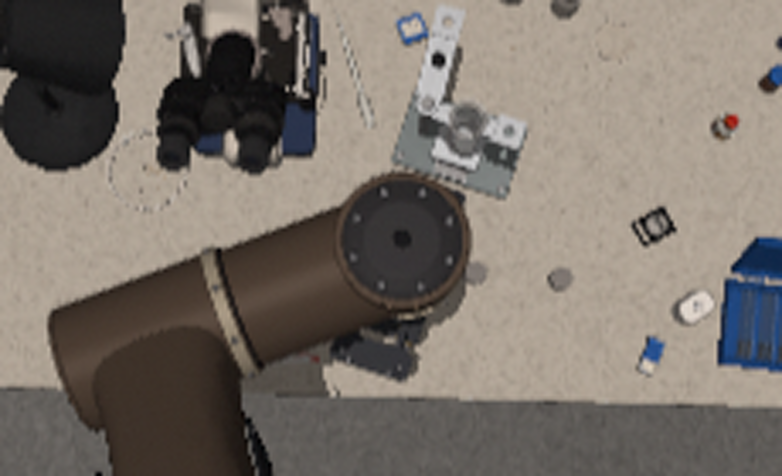

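View pics/side2.png

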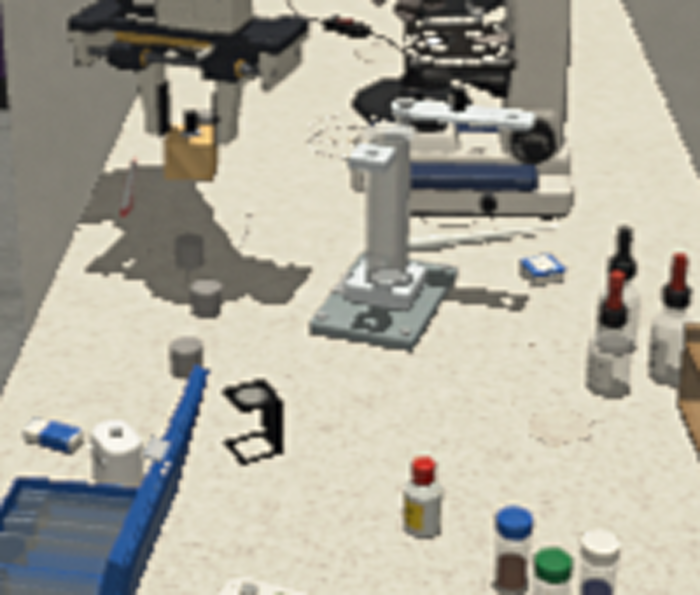

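Call:
{"name": "arm_command", "arguments": {
  "commands": [
    [[0,0,-4,0,0,0],[0,0,-8,0,0,0],[0,0,-10.9,0,0,0],[0,0,-10.9,0,0,0]]
  ]
}}

```text
time_s: 10.05
tool_pos: [0.4616, -0.0191, 0.189]
tcp_rot: [1.865, -2.522, -0.002]
force: [0.1, -0.5, 0.3]
opening: 0.048
```

Call:
{"name": "arm_command", "arguments": {
  "commands": [
    [[0,0,0,0,0,0],[0,0,0,0,0,0],[0,0,0,0,0,0],[0,0,0,0,0,0]]
  ],
  "gripper": 255
}}

```text
time_s: 10.55
tool_pos: [0.4627, -0.0186, 0.1917]
tcp_rot: [-1.868, 2.524, -0.001]
force: [-1.5, 0.8, 7.4]
opening: 0.0247
```

Call:
{"name": "arm_command", "arguments": {
  "commands": [
    [[0,0,6,0,0,0],[0,0,12,0,0,0],[0,0,18,0,0,0],[4,-1.5,21,0,0,0],[9,-3.6,21,0,0,0],[14,-5.6,21,0,0,0],[17.2,-7,21,0,0,0],[17.2,-7,21,0,0,0],[17.2,-7,21,0,0,0]]
  ]
}}

```text
time_s: 11.68
tool_pos: [0.6339, -0.0888, 0.4004]
tcp_rot: [1.867, -2.526, -0.001]
force: [-0.6, 0.9, 1.1]
opening: 0.0247
```

```bash
python3 look.py 3
```

```text
time_s 11.675
tool_pos [ 0.6339 -0.0888  0.4004]
tcp_rot [ 1.8674e+00 -2.5257e+00 -1.0000e-03]
force [-0.6229  0.8605  1.1196]
opening 0.0247
qpos [ 1.6500e-01  3.0470e-01 -7.6100e-02 -3.0000e-04 -1.1908e+00 -4.6240e-01]
top plug [(0.61, [0.4424, 0.2885, -0.0022], [248.0, 238.0]), (0.51, [0.4857, -0.1049, -0.0009], [348.0, 230.0]), (0.48, [0.4806, -0.2066, 0.0033], [374.0, 232.0])]
mouth [(0.79, [0.6351, -0.0882, 0.1607], [347.0, 184.0])]
cover_knob [(0.58, [0.6913, -0.0587, 0.1903], [340.0, 166.0])]
cover_hole [(0.71, [0.6373, -0.0874, 0.1605], [347.0, 184.0])]
lug_hole [(0.78, [0.6217, -0.1319, 0.1569], [359.0, 188.0])]
pivot [(0.8, [0.6485, -0.0429, 0.1664], [335.0, 180.0])]
side plug [(0.59, [0.634, -0.0921, 0.2058], [341.0, 191.0]), (0.54, [0.4787, -0.2091, -0.0047], [283.0, 277.0]), (0.51, [0.4367, 0.2864, -0.0046], [288.0, 209.0]), (0.49, [0.4817, -0.1087, 0.0004], [288.0, 258.0])]
mouth [(0.57, [0.6343, -0.0902, 0.1558], [341.0, 208.0])]
cover_knob [(0.47, [0.6899, -0.0542, 0.1862], [360.0, 194.0])]
cover_hole [(0.82, [0.7323, -0.0698, 0.1599], [375.0, 204.0])]
lug_hole [(0.89, [0.6223, -0.1288, 0.1524], [336.0, 214.0])]
pivot [(0.82, [0.6463, -0.0441, 0.1689], [345.0, 198.0])]
```

View pics/side3.png

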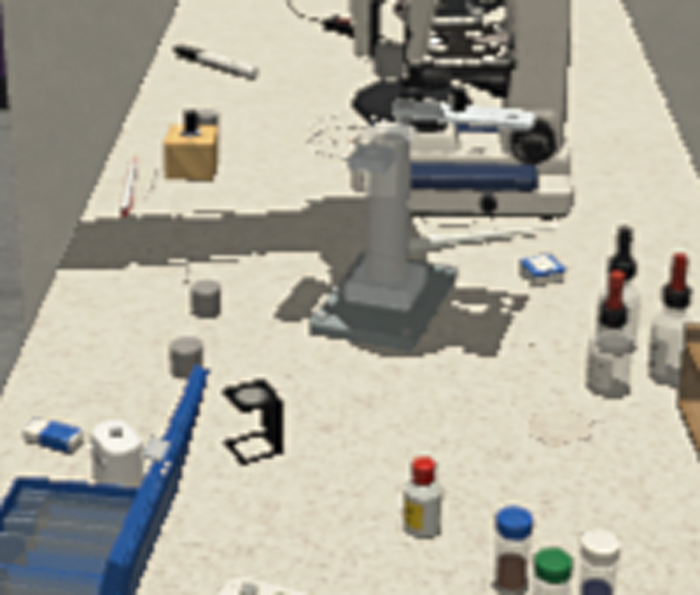

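Call:
{"name": "arm_command", "arguments": {
  "commands": [
    [[0,0,-3,0,0,0],[0,0,-4.6,0,0,0],[0,0,-5.4,0,0,0],[0,0,-6.1,0,0,0],[0,0,-6.1,0,0,0]]
  ]
}}

```text
time_s: 13.0
tool_pos: [0.635, -0.0879, 0.3421]
tcp_rot: [-1.868, 2.522, -0.002]
force: [0.7, 0.7, 1.4]
opening: 0.0251
```

```bash
python3 - <<'E'
from h import *
st()
p=shot('side');cv2.imwrite('pics/s4.png',cv2.resize(p['img'][150:270,290:410,::-1],None,fx=5,fy=5,interpolation=2))
E
```

```text
time_s 13.0
tool_pos [ 0.635  -0.0879  0.3421]
tcp_rot [-1.8679e+00  2.5223e+00 -2.4000e-03]
force [0.6778 0.6623 1.3887]
opening 0.0251
qpos [ 0.1662  0.3466 -0.1543  0.     -1.0665 -0.4622]
```

View pics/s4.png

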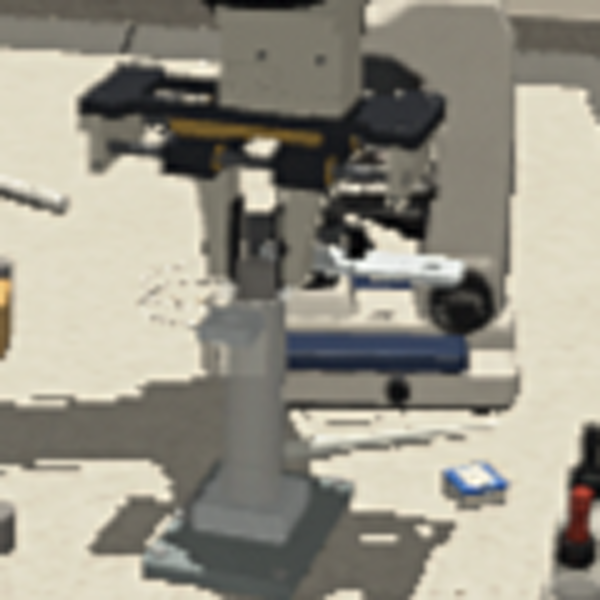

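Call:
{"name": "arm_command", "arguments": {
  "commands": [
    [[0,0,0,0,0,0],[0,0,0,0,0,0],[0,0,0,0,0,0],[0,0,3,0,0,0],[0,0,6,0,0,0],[0,0,6,0,0,0]]
  ],
  "gripper": 115
}}

```text
time_s: 13.8
tool_pos: [0.635, -0.089, 0.4023]
tcp_rot: [-1.866, 2.523, -0.004]
force: [-0.3, -0.2, 0.8]
opening: 0.0479
```

```bash
python3 - <<'E'
from h import *
st()
p=shot('side');cv2.imwrite('pics/s5.png',cv2.resize(p['img'][150:270,290:410,::-1],None,fx=5,fy=5,interpolation=2))
E
```

```text
time_s 13.8
tool_pos [ 0.635  -0.089   0.4023]
tcp_rot [-1.8663  2.5229 -0.0043]
force [-0.2566 -0.2383  0.7841]
opening 0.0479
qpos [ 1.6480e-01  3.0360e-01 -7.3700e-02  9.0000e-04 -1.1891e+00 -4.6210e-01]
```

View pics/s5.png

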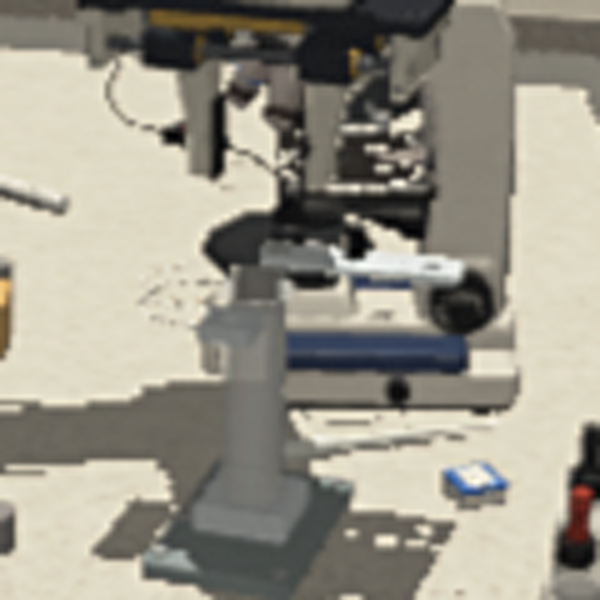

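Call:
{"name": "arm_command", "arguments": {
  "commands": [
    [[-6,0,2,0,0,0],[-12,0,2,0,0,0],[-14,0,2,0,0,0],[-14,0,2,0,0,0]]
  ]
}}

```text
time_s: 14.35
tool_pos: [0.4929, -0.089, 0.4195]
tcp_rot: [-1.868, 2.526, 0.0]
force: [0.2, 0.2, -0.6]
opening: 0.0481
```

```bash
python3 - <<'E'
from h import *
p=shot('side');cv2.imwrite('pics/s6.png',cv2.resize(p['img'][180:270,300:390,::-1],None,fx=6,fy=6,interpolation=2)); print(pp(p,'plug_0',5))
p=shot('top');cv2.imwrite('pics/t6.png',cv2.resize(p['img'][145:215,310:380,::-1],None,fx=7,fy=7,interpolation=2)); print(pp(p,'plug_0',5))
E
```

```text
[(0.61, [0.4835, -0.111, -0.0], [288.0, 258.0]), (0.54, [0.4799, -0.2096, -0.0049], [283.0, 277.0]), (0.54, [0.6352, -0.0933, 0.1456], [341.0, 211.0]), (0.35, [0.4327, 0.2868, -0.0036], [287.0, 209.0]), (0.25, [0.7735, -0.0297, -0.0019], [385.0, 249.0])]
[(0.39, [0.6397, -0.0894, 0.1467], [347.0, 184.0]), (0.38, [0.4796, -0.2048, 0.0056], [374.0, 232.0])]
```

View pics/s6.png

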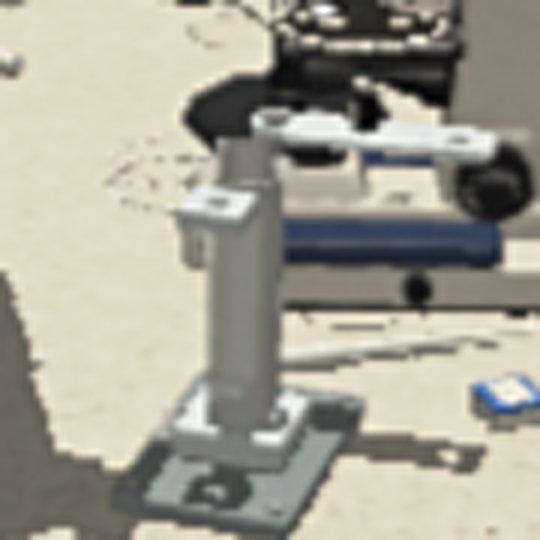

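View pics/t6.png

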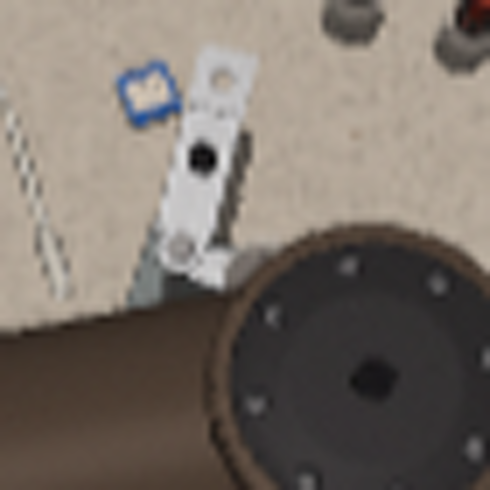

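The plug has stuck in the flare with its bottom near z = 0.146. I'll nudge it down with the closed fingertips.

Call:
{"name": "arm_command", "arguments": {
  "commands": [
    [[4,0,0,0,0,0],[9,0,0,0,0,0],[14,0,0,0,0,0],[14.1,0,-3,0,0,0],[14.1,0,-6,0,0,0],[14.1,0,-6.5,0,0,0],[14.1,0,-6.8,0,0,0],[14.1,0,-7.0,0,0,0]]
  ],
  "gripper": 255
}}

```text
time_s: 15.55
tool_pos: [0.6358, -0.0888, 0.3508]
tcp_rot: [-1.868, 2.524, -0.002]
force: [0.3, 0.0, 2.2]
opening: 0.0006
```

Call:
{"name": "arm_command", "arguments": {
  "commands": [
    [[0,0,-0.2,0,0,0],[0,0,-0.4,0,0,0]]
  ]
}}

```text
time_s: 15.8
tool_pos: [0.6353, -0.0887, 0.3462]
tcp_rot: [-1.868, 2.525, -0.001]
force: [0.3, 0.3, -0.3]
opening: 0.0005
```

```bash
python3 - <<'E'
from h import *
st()
p=shot('side');cv2.imwrite('pics/s7.png',cv2.resize(p['img'][150:270,290:410,::-1],None,fx=5,fy=5,interpolation=2));print(pp(p,'plug_0',5))
E
```

```text
time_s 15.8
tool_pos [ 0.6353 -0.0887  0.3462]
tcp_rot [-1.8676e+00  2.5250e+00 -5.0000e-04]
force [ 0.3339  0.3232 -0.31  ]
opening 0.0005
qpos [ 1.6480e-01  3.4470e-01 -1.4700e-01 -2.0000e-04 -1.0781e+00 -4.6190e-01]
[(0.69, [0.4446, -0.3554, -0.0039], [261.0, 308.0]), (0.58, [0.4845, -0.1093, -0.0003], [289.0, 258.0]), (0.53, [0.4377, 0.2865, -0.0057], [289.0, 209.0]), (0.51, [0.4794, -0.2108, -0.0044], [283.0, 277.0]), (0.21, [0.6197, -0.1304, 0.1495], [335.0, 215.0])]
```

View pics/s7.png

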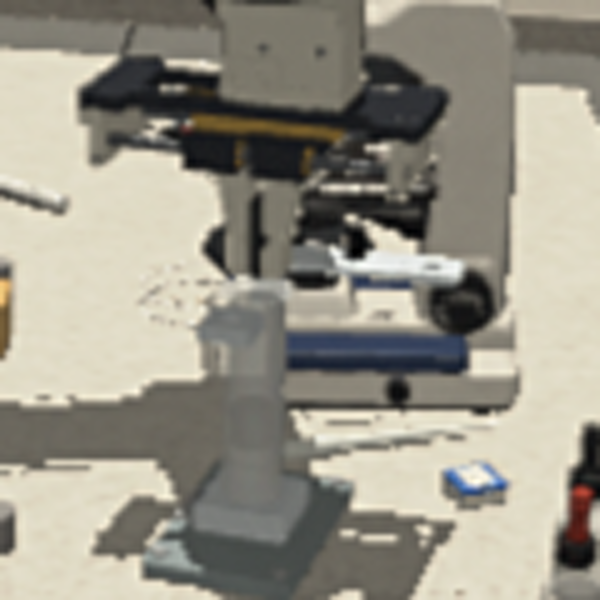

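Call:
{"name": "arm_command", "arguments": {
  "commands": [
    [[0,0,3,0,0,0],[0,0,6,0,0,0],[-5,-0.7,6,0,0,0],[-10,-1.4,6,0,0,0],[-15.1,-2,4,0,0,0],[-15.1,-2,-1,0,0,0],[-15.1,-2,-6,0,0,0],[-15.1,-2,-9,0,0,0]]
  ],
  "gripper": 115
}}

```text
time_s: 16.9
tool_pos: [0.4835, -0.1088, 0.254]
tcp_rot: [1.867, -2.525, -0.001]
force: [0.7, 0.4, 0.4]
opening: 0.0479
```

```bash
python3 - <<'E'
from h import *
st()
p=shot('side');cv2.imwrite('pics/s8.png',cv2.resize(p['img'][180:300,250:390,::-1],None,fx=5,fy=5,interpolation=2));print(pp(p,'plug_0',5))
E
```

```text
time_s 16.9
tool_pos [ 0.4835 -0.1088  0.254 ]
tcp_rot [ 1.8674e+00 -2.5250e+00 -1.3000e-03]
force [0.7007 0.3966 0.3791]
opening 0.0479
qpos [ 1.758e-01  2.233e-01 -5.734e-01 -4.000e-04 -7.755e-01 -4.728e-01]
[(0.64, [0.4848, -0.1129, -0.0022], [289.0, 259.0]), (0.46, [0.4797, -0.2098, -0.0039], [283.0, 277.0]), (0.32, [0.6621, -0.3948, 0.0016], [351.0, 319.0])]
```

View pics/s8.png

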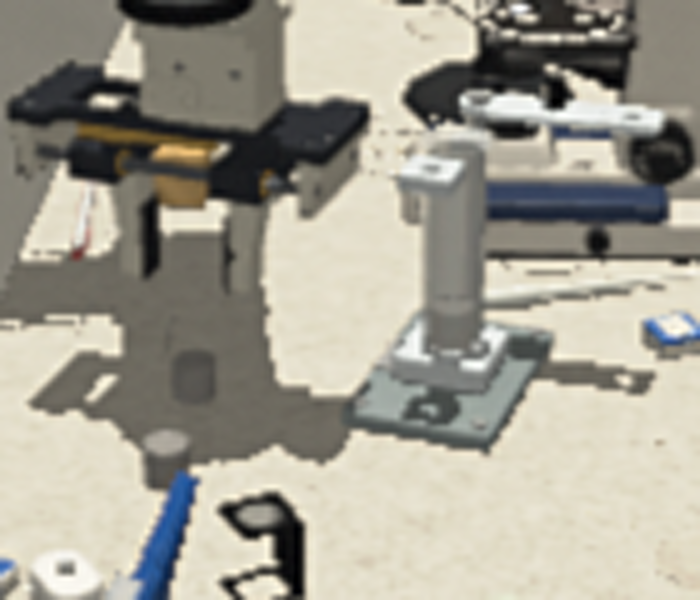

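Plug one is on the tube floor, showing dark at (450,320). Now the second.

Call:
{"name": "arm_command", "arguments": {
  "commands": [
    [[0.1,-0.1,-3,0,0,0],[0.1,-0.1,-6.1,0,0,0],[0.1,-0.1,-6.1,0,0,0]]
  ]
}}

```text
time_s: 17.38
tool_pos: [0.4852, -0.1098, 0.1943]
tcp_rot: [1.867, -2.524, -0.002]
force: [-0.5, -0.3, 0.2]
opening: 0.0482
```

Call:
{"name": "arm_command", "arguments": {
  "commands": [
    [[0,0,0,0,0,0],[0,0,0,0,0,0],[0,0,0,0,0,0],[0,0,0,0,0,0]]
  ],
  "gripper": 255
}}

```text
time_s: 17.88
tool_pos: [0.4857, -0.1097, 0.1958]
tcp_rot: [-1.868, 2.524, -0.001]
force: [-2.3, 1.1, 8.4]
opening: 0.0244
```

Call:
{"name": "arm_command", "arguments": {
  "commands": [
    [[0,0,6,0,0,0],[0,0,12,0,0,0],[0,0,18,0,0,0],[4,0.5,20.5,0,0,0],[9,1.2,20.5,0,0,0],[13,1.8,20.5,0,0,0],[15,2.1,20.5,0,0,0],[15,2.1,17,0,0,0],[15,2.1,15.5,0,0,0],[15,2.1,14.8,0,0,0],[15,2.1,14.8,0,0,0]]
  ]
}}

```text
time_s: 19.25
tool_pos: [0.6352, -0.0888, 0.343]
tcp_rot: [1.868, -2.525, -0.0]
force: [-2.6, 0.4, -1.8]
opening: 0.0242
```

```bash
python3 - <<'E'
from h import *
st()
p=shot('side');cv2.imwrite('pics/s9.png',cv2.resize(p['img'][150:270,290:410,::-1],None,fx=5,fy=5,interpolation=2));print(pp(p,'plug_0',5))
E
```

```text
time_s 19.25
tool_pos [ 0.6352 -0.0888  0.343 ]
tcp_rot [ 1.8681e+00 -2.5254e+00 -1.0000e-04]
force [-2.6226  0.4352 -1.8451]
opening 0.0242
qpos [ 1.6480e-01  3.4740e-01 -1.5090e-01  1.0000e-04 -1.0728e+00 -4.6180e-01]
[(0.57, [0.6353, -0.0917, 0.1458], [341.0, 211.0]), (0.56, [0.4348, 0.2871, -0.0056], [288.0, 209.0]), (0.45, [0.4796, -0.206, -0.002], [283.0, 276.0])]
```

View pics/s9.png

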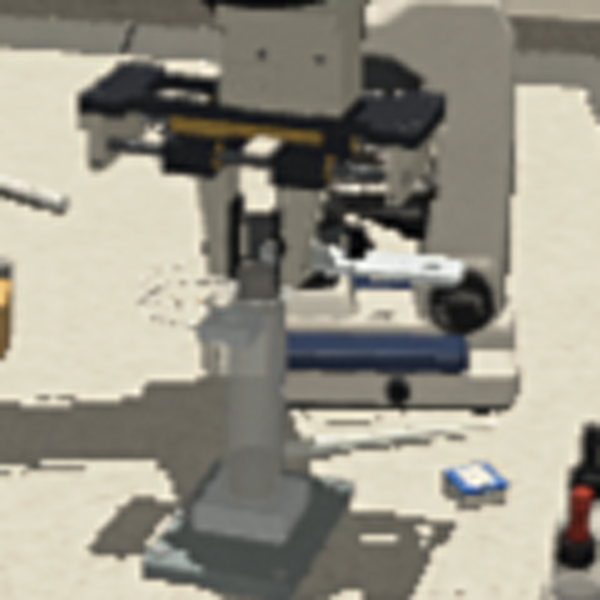

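Call:
{"name": "arm_command", "arguments": {
  "commands": [
    [[-0.1,0,0,0,0,0],[-0.1,0,0,0,0,0]]
  ]
}}

```text
time_s: 19.6
tool_pos: [0.6346, -0.0888, 0.3435]
tcp_rot: [-1.868, 2.524, -0.002]
force: [-0.3, -0.3, -0.7]
opening: 0.0244
```

Call:
{"name": "arm_command", "arguments": {
  "commands": [
    [[0,0,0,0,0,0],[0,0,0,0,0,0],[0,0,0,0,0,0],[0,0,3,0,0,0],[0,0,3,0,0,0]]
  ],
  "gripper": 115
}}

```text
time_s: 20.23
tool_pos: [0.6351, -0.0888, 0.3752]
tcp_rot: [-1.867, 2.523, -0.004]
force: [0.0, 0.4, -1.0]
opening: 0.0483
```

```bash
python3 - <<'E'
from h import *
st()
p=shot('side');cv2.imwrite('pics/s10.png',cv2.resize(p['img'][150:270,290:410,::-1],None,fx=5,fy=5,interpolation=2));print(pp(p,'plug_0',5))
E
```

```text
time_s 20.225
tool_pos [ 0.6351 -0.0888  0.3752]
tcp_rot [-1.8668  2.5227 -0.0042]
force [ 0.0243  0.3521 -0.9743]
opening 0.0483
qpos [ 1.6510e-01  3.2170e-01 -1.1140e-01  1.0000e-03 -1.1335e+00 -4.6210e-01]
[(0.63, [0.4812, -0.2075, -0.0026], [284.0, 276.0]), (0.42, [0.4346, 0.2868, -0.0031], [288.0, 208.0])]
```

View pics/s10.png

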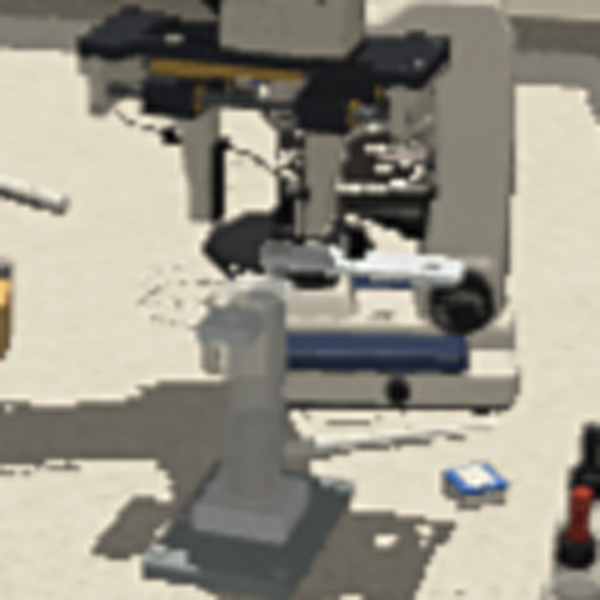

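Second plug dropped in. On to the third.

Call:
{"name": "arm_command", "arguments": {
  "commands": [
    [[0,0,3,0,0,0],[-4,-3,3,0,0,0],[-8,-6,3,0,0,0],[-12,-9,3,0,0,0],[-15.5,-11.8,1,0,0,0],[-15.5,-11.8,-4,0,0,0],[-15.5,-11.8,-9,0,0,0],[-15.5,-11.8,-12,0,0,0],[-15.5,-11.8,-12,0,0,0]]
  ],
  "gripper": 115
}}

```text
time_s: 21.45
tool_pos: [0.4782, -0.2067, 0.2502]
tcp_rot: [1.865, -2.523, -0.006]
force: [-0.5, 0.6, 0.0]
opening: 0.0482
```

```bash
python3 - <<'E'
from h import *
st()
p=shot('side');cv2.imwrite('pics/s11.png',cv2.resize(p['img'][200:320,250:390,::-1],None,fx=5,fy=5,interpolation=2));print(pp(p,'plug_0',5))
E
```

```text
time_s 21.45
tool_pos [ 0.4782 -0.2067  0.2502]
tcp_rot [ 1.8651 -2.5225 -0.0062]
force [-0.5121  0.5533  0.0263]
opening 0.0482
qpos [-3.110e-02  2.672e-01 -5.214e-01 -5.000e-04 -7.881e-01 -2.660e-01]
[(0.62, [0.4807, -0.2074, -0.0023], [283.0, 276.0])]
```

View pics/s11.png

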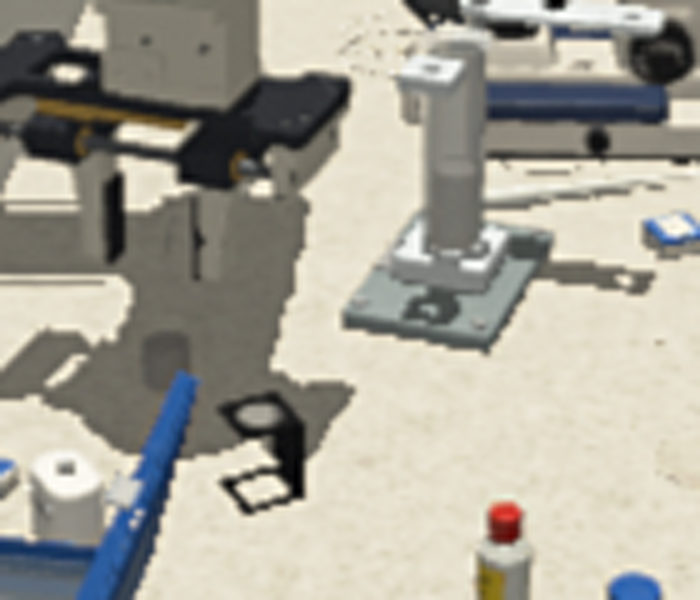

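Call:
{"name": "arm_command", "arguments": {
  "commands": [
    [[0,0,-3,0,0,0],[0,0,-5.8,0,0,0],[0,0,-5.8,0,0,0]]
  ]
}}

```text
time_s: 21.92
tool_pos: [0.4793, -0.2067, 0.1946]
tcp_rot: [1.868, -2.525, -0.001]
force: [1.1, -0.4, -0.2]
opening: 0.0484
```

Call:
{"name": "arm_command", "arguments": {
  "commands": [
    [[0,0,0,0,0,0],[0,0,0,0,0,0],[0,0,0,0,0,0],[0,0,0,0,0,0]]
  ],
  "gripper": 255
}}

```text
time_s: 22.42
tool_pos: [0.4798, -0.2068, 0.1957]
tcp_rot: [-1.868, 2.524, -0.002]
force: [-0.6, 1.4, 6.3]
opening: 0.0243
```

Call:
{"name": "arm_command", "arguments": {
  "commands": [
    [[0,0,6,0,0,0],[0,0,12,0,0,0],[0,0,18,0,0,0],[4,3,20.5,0,0,0],[8,6,20.5,0,0,0],[12,9,20.5,0,0,0],[15.5,11.8,20.5,0,0,0],[15.5,11.8,20.5,0,0,0],[15.5,11.8,17,0,0,0],[15.5,11.8,15.5,0,0,0],[15.5,11.8,14.8,0,0,0],[15.5,11.8,14.8,0,0,0]]
  ]
}}

```text
time_s: 23.92
tool_pos: [0.6344, -0.0891, 0.343]
tcp_rot: [1.868, -2.526, 0.0]
force: [0.6, 0.3, 0.2]
opening: 0.0247
```

Call:
{"name": "arm_command", "arguments": {
  "commands": [
    [[0,0,0,0,0,0],[0,0,0,0,0,0],[0,0,0,0,0,0],[0,0,3,0,0,0],[0,0,3,0,0,0]]
  ],
  "gripper": 115
}}

```text
time_s: 24.55
tool_pos: [0.6351, -0.0888, 0.3755]
tcp_rot: [-1.867, 2.522, -0.004]
force: [-0.6, 0.6, -0.3]
opening: 0.0483
```

```bash
python3 - <<'E'
from h import *
st()
p=shot('side');cv2.imwrite('pics/s12.png',cv2.resize(p['img'][150:270,270:410,::-1],None,fx=5,fy=5,interpolation=2));print(pp(p,'plug_0',5),pp(p,'lock_pin'),pp(p,'pin_stand'))
p=shot('top','t12.png');print(pp(p,'plug_0',5),pp(p,'lock_pin'),pp(p,'pin_stand'))
E
```

```text
time_s 24.55
tool_pos [ 0.6351 -0.0888  0.3755]
tcp_rot [-1.8666  2.5224 -0.0044]
force [-0.6028  0.578  -0.2535]
opening 0.0483
qpos [ 1.6510e-01  3.2140e-01 -1.1130e-01  1.0000e-03 -1.1336e+00 -4.6210e-01]
[(0.48, [0.434, 0.2887, -0.003], [288.0, 208.0])] [(0.62, [0.4334, 0.1904, 0.0013], [284.0, 217.0])] [(0.69, [0.77, -0.0304, 0.0003], [384.0, 248.0]), (0.52, [0.4346, 0.1907, -0.0025], [285.0, 218.0])]
[(0.49, [0.4401, 0.2891, -0.0027], [247.0, 239.0])] [(0.61, [0.6229, -0.1299, 0.1564], [359.0, 188.0])] []
```

View pics/s12.png

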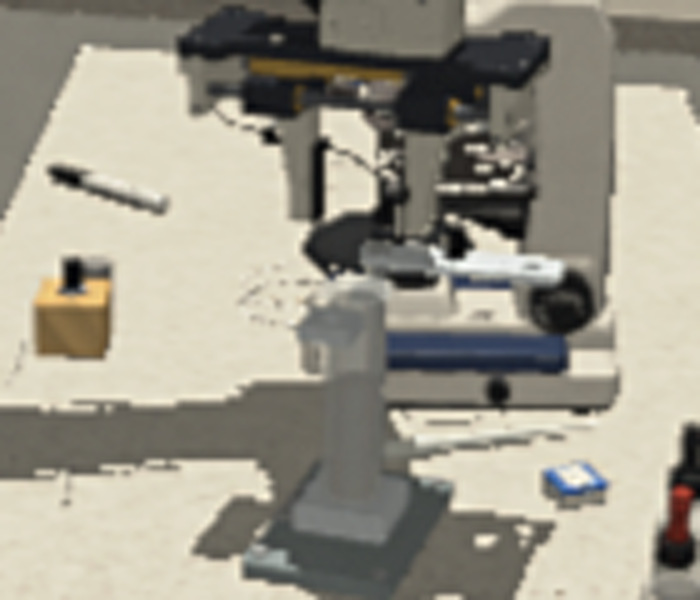

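View pics/t12.png

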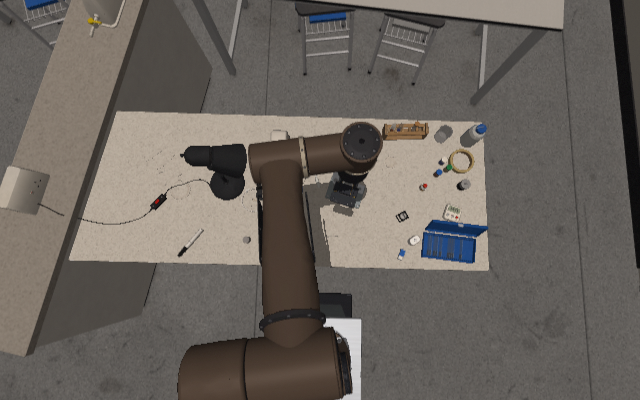

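```bash
python3 - <<'E'
from h import *
p=shot('top')
for u,v in((261,197),(284,198)):
    for z in(.3,.35):print(u,v,z,ray(p,u,v,z))
for u,v in((222,198),(243,182),(243,150)):
    for z in(0.02,.3):print(u,v,z,ray(p,u,v,z))
E
```

```text
261 197 0.3 [0.55802883 0.18959809 0.3       ]
261 197 0.35 [0.54971154 0.18055482 0.35      ]
284 198 0.3 [0.55673556 0.11734337 0.3       ]
284 198 0.35 [0.54847625 0.11153921 0.35      ]
222 198 0.02 [0.5966366  0.39304877 0.02      ]
222 198 0.3 [0.55165891 0.31174295 0.3       ]
243 182 0.02 [0.66275925 0.31445429 0.02      ]
243 182 0.3 [0.60451296 0.24891975 0.3       ]
243 150 0.02 [0.79332626 0.32223612 0.02      ]
243 150 0.3 [0.70887956 0.25514002 0.3       ]
```

Three plugs are in. The last is at about (0.437, 0.288), so I go round on the robot side.

Call:
{"name": "arm_command", "arguments": {
  "commands": [
    [[0,0,3,0,0,0],[-5,0.5,3,0,0,0],[-10,1,3,0,0,0],[-15,1.5,3,0,0,0],[-20,3,2,0,0,0],[-21.2,8.5,0,0,0,0],[-21.5,14,0,0,0,0],[-21.5,20,0,0,0,0],[-21.5,26,0,0,0,0],[-21,32,0,0,0,0],[-19.8,37.7,-3,0,0,0],[-19.8,37.7,-8,0,0,0],[-19.8,37.7,-12,0,0,0],[-19.8,37.7,-12,0,0,0],[-19.8,37.7,-12,0,0,0]]
  ],
  "gripper": 115
}}

```text
time_s: 26.88
tool_pos: [0.437, 0.2887, 0.2541]
tcp_rot: [-1.868, 2.524, -0.0]
force: [0.3, 0.9, -0.3]
opening: 0.048
```

```bash
python3 - <<'E'
from h import *
st()
p=shot('side');cv2.imwrite('pics/s13.png',cv2.resize(p['img'][130:270,230:390,::-1],None,fx=4,fy=4,interpolation=2));print(pp(p,'plug_0',5))
p=shot('top','t13.png');print(pp(p,'plug_0',5))
E
```

```text
time_s 26.875
tool_pos [0.437  0.2887 0.2541]
tcp_rot [-1.8678e+00  2.5242e+00 -2.0000e-04]
force [ 0.2517  0.877  -0.3204]
opening 0.048
qpos [ 9.5900e-01  2.6390e-01 -5.1500e-01  8.0000e-04 -7.9060e-01 -1.2563e+00]
[(0.49, [0.4332, 0.2851, -0.0038], [287.0, 209.0])]
[(0.54, [0.4443, 0.2898, -0.0027], [247.0, 238.0]), (0.5, [0.6355, -0.0918, 0.0831], [347.0, 188.0])]
```

View pics/s13.png

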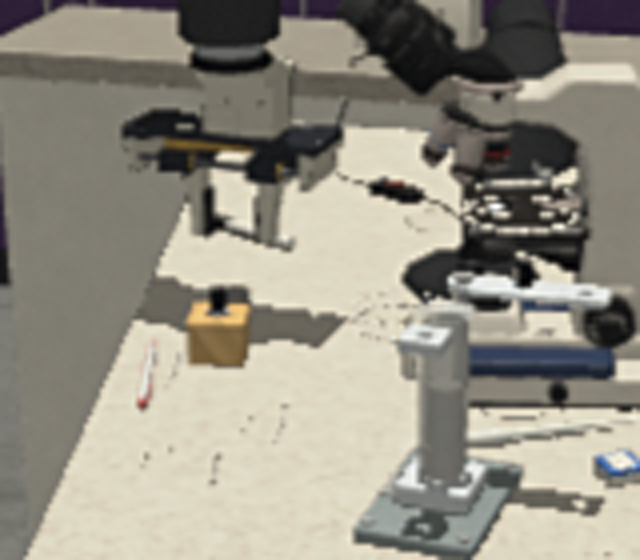

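View pics/t13.png

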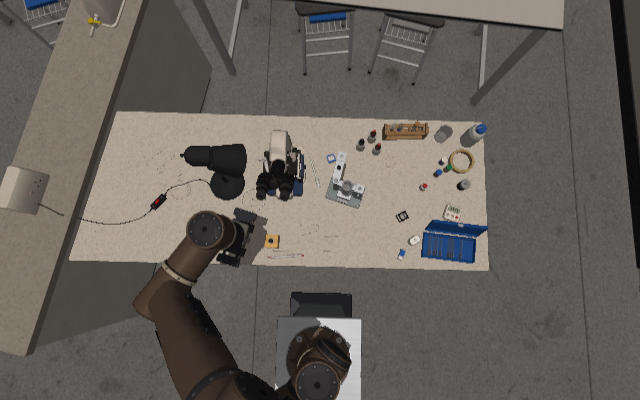

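```bash
python3 - <<'E'
from h import *
p=shot('side');cv2.imwrite('pics/s14.png',cv2.resize(p['img'][180:235,260:330,::-1],None,fx=11,fy=11,interpolation=2))
p=shot('top');cv2.imwrite('pics/t14.png',cv2.resize(p['img'][200:280,210:310,::-1],None,fx=7,fy=7,interpolation=2))
E
```

```text
(no output)
```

View pics/s14.png

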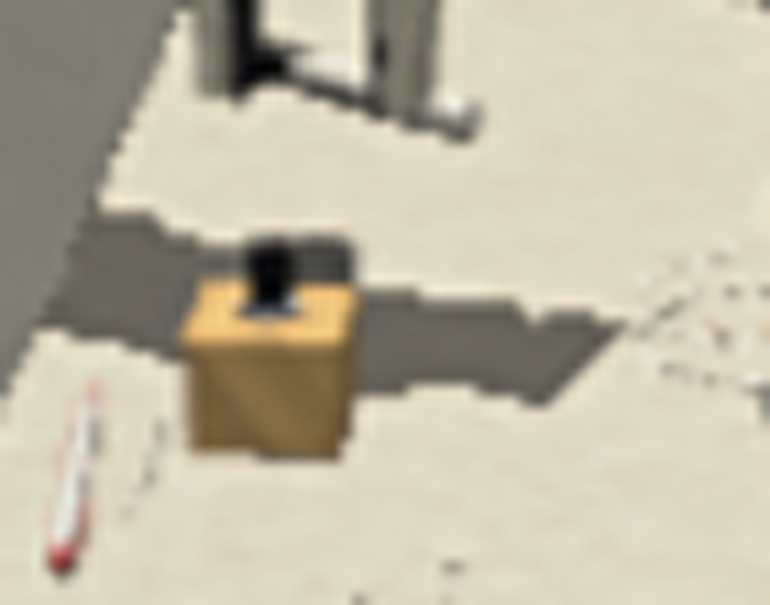

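View pics/t14.png

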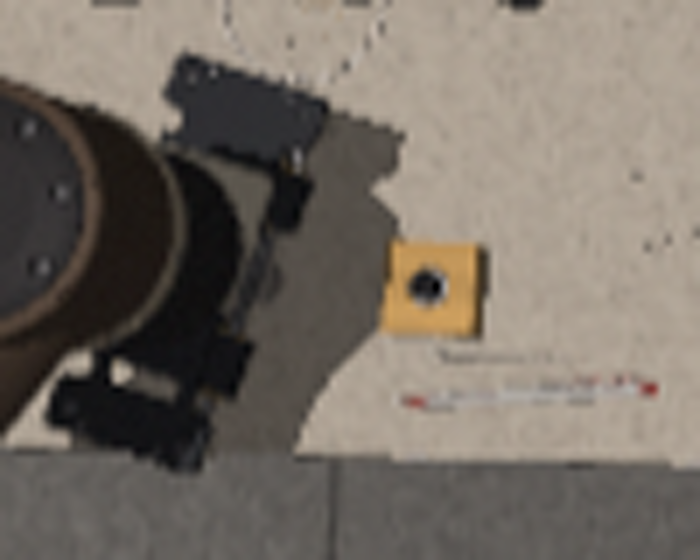

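The plug is still there, in shadow at (330,255) in the side crop and (265,280) in the top crop. I descend.

Call:
{"name": "arm_command", "arguments": {
  "commands": [
    [[0,0,-3,0,0,0],[0,0,-5.8,0,0,0],[0,0,-5.8,0,0,0]]
  ]
}}

```text
time_s: 27.55
tool_pos: [0.436, 0.2876, 0.1936]
tcp_rot: [1.866, -2.524, 0.001]
force: [-0.4, -0.5, -0.2]
opening: 0.0476
```

Call:
{"name": "arm_command", "arguments": {
  "commands": [
    [[0,0,0,0,0,0],[0,0,0,0,0,0],[0,0,0,0,0,0],[0,0,0,0,0,0]]
  ],
  "gripper": 255
}}

```text
time_s: 28.05
tool_pos: [0.4366, 0.2886, 0.1956]
tcp_rot: [-1.868, 2.524, 0.001]
force: [-1.7, -0.0, 7.7]
opening: 0.0245
```

Call:
{"name": "arm_command", "arguments": {
  "commands": [
    [[0,0,6,0,0,0],[-0.8,-1,12,0,0,0],[-1.5,-6,18,0,0,0],[-1.7,-11.7,20.5,0,0,0],[-1.7,-17.7,20.5,0,0,0],[-1.7,-23,20.5,0,0,0],[-1.2,-29,20.5,0,0,0],[0,-34,20.5,0,0,0],[4.8,-36,20.5,0,0,0],[9.8,-36.7,20.5,0,0,0],[14.8,-37.3,20.5,0,0,0],[19.7,-37.7,20.5,0,0,0],[19.7,-37.7,20.5,0,0,0],[19.7,-37.7,20.5,0,0,0]]
  ]
}}

```text
time_s: 29.8
tool_pos: [0.6331, -0.0889, 0.399]
tcp_rot: [1.867, -2.525, -0.001]
force: [-1.1, -0.6, 0.3]
opening: 0.0241
```

Call:
{"name": "arm_command", "arguments": {
  "commands": [
    [[0.1,0,-3.5,0,0,0],[0.1,0,-5,0,0,0],[0.1,0,-5.7,0,0,0],[0.1,0,-5.7,0,0,0]]
  ]
}}

```text
time_s: 30.3
tool_pos: [0.6341, -0.0888, 0.343]
tcp_rot: [1.868, -2.525, 0.0]
force: [-1.3, -1.0, -0.5]
opening: 0.0245
```

Call:
{"name": "arm_command", "arguments": {
  "commands": [
    [[0,0,0,0,0,0],[0,0,0,0,0,0],[0,0,0,0,0,0],[0,0,3,0,0,0],[0,0,6,0,0,0],[-6,0,7,0,0,0],[-12,0,7,0,0,0],[-18,0,7,0,0,0],[-20,4,7,0,0,0],[-20,8,7,0,0,0],[-20,12,7,0,0,0],[-20,12,7,0,0,0]]
  ],
  "gripper": 115
}}

```text
time_s: 31.8
tool_pos: [0.4344, 0.0331, 0.4132]
tcp_rot: [-1.871, 2.521, -0.0]
force: [0.3, -0.0, -0.2]
opening: 0.0482
```

```bash
python3 look.py 15; python3 - <<'E'
from h import *
p=shot('side');cv2.imwrite('pics/s15.png',cv2.resize(p['img'][180:270,300:390,::-1],None,fx=6,fy=6,interpolation=2))
E
```

```text
time_s 31.8
tool_pos [0.4344 0.0331 0.4132]
tcp_rot [-1.8714e+00  2.5215e+00 -2.0000e-04]
force [ 0.251  -0.0034 -0.2281]
opening 0.0482
qpos [ 0.5319 -0.0561 -0.4696 -0.     -1.1557 -0.8257]
top plug [(0.59, [0.6384, -0.0908, 0.1], [347.0, 187.0])]
mouth [(0.88, [0.6349, -0.0882, 0.1604], [347.0, 184.0])]
cover_knob [(0.47, [0.6913, -0.0565, 0.1852], [339.0, 167.0])]
cover_hole [(0.68, [0.7333, -0.0659, 0.1641], [341.0, 157.0])]
lug_hole [(0.82, [0.6235, -0.1288, 0.1565], [358.0, 188.0])]
pivot [(0.73, [0.6461, -0.0438, 0.1688], [335.0, 180.0])]
side plug []
mouth [(0.59, [0.6347, -0.0874, 0.1589], [341.0, 206.0])]
cover_knob [(0.57, [0.6915, -0.0577, 0.1835], [361.0, 195.0])]
cover_hole [(0.8, [0.738, -0.0669, 0.1614], [377.0, 204.0])]
lug_hole [(0.7, [0.6223, -0.13, 0.1574], [336.0, 212.0])]
pivot [(0.87, [0.6471, -0.0443, 0.168], [345.0, 198.0])]
```

View pics/top15.png

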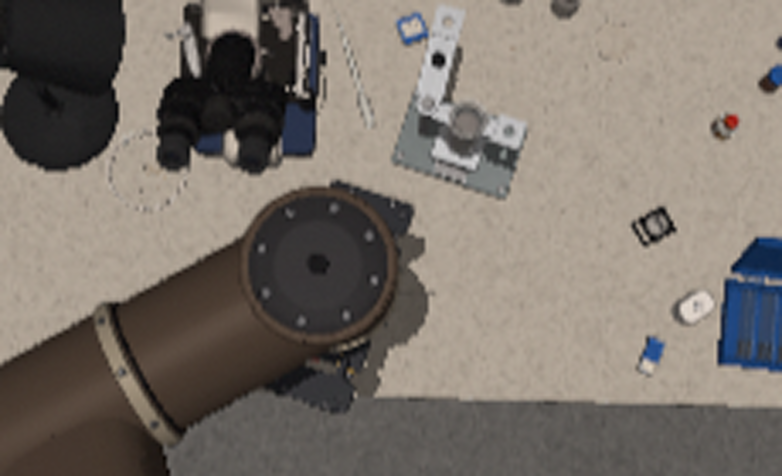

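View pics/s15.png

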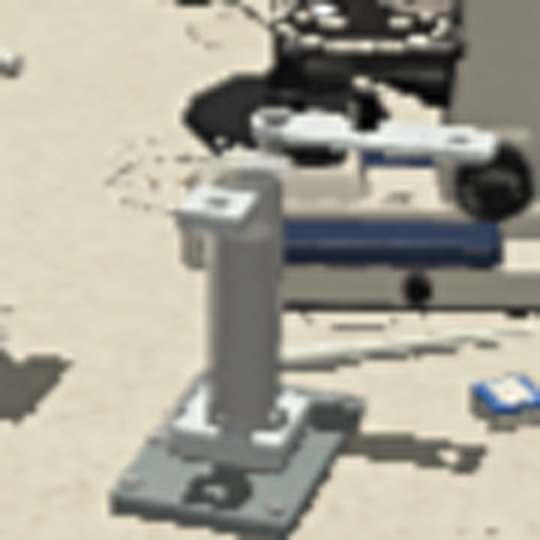

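All four plugs are in the tube and none are left on the bench. I go back to the knob.

Call:
{"name": "arm_command", "arguments": {
  "commands": [
    [[5,-2,3,0,0,10],[10,-4,4,0,0,20],[14,-6,4,0,0,30],[18,-8,4,0,0,40],[22,-8.7,4,0,0,50],[25.6,-8.7,4,0,0,60],[25.6,-8.7,4,0,0,70],[25.6,-8.7,4,0,0,80],[25.6,-8.7,4,0,0,90],[25.6,-8.7,2,0,0,96],[25.6,-8.7,-2,0,0,96],[25.6,-8.7,-5,0,0,96],[25.6,-8.7,-6.4,0,0,96],[25.6,-8.7,-6.4,0,0,96]]
  ]
}}

```text
time_s: 34.3
tool_pos: [0.6905, -0.0558, 0.3479]
tcp_rot: [3.127, -0.301, -0.002]
force: [-0.4, 0.6, 1.9]
opening: 0.048
```

```bash
python3 - <<'E'
from h import *
st()
p=shot('side');cv2.imwrite('pics/s16.png',cv2.resize(p['img'][150:250,300:420,::-1],None,fx=6,fy=6,interpolation=2))
E
```

```text
time_s 34.3
tool_pos [ 0.6905 -0.0558  0.3479]
tcp_rot [ 3.1265e+00 -3.0150e-01 -2.4000e-03]
force [-0.357   0.5696  1.9135]
opening 0.048
qpos [ 2.0000e-01  4.2370e-01 -2.0700e-02  1.0000e-04 -1.1280e+00  1.1785e+00]
```

View pics/s16.png

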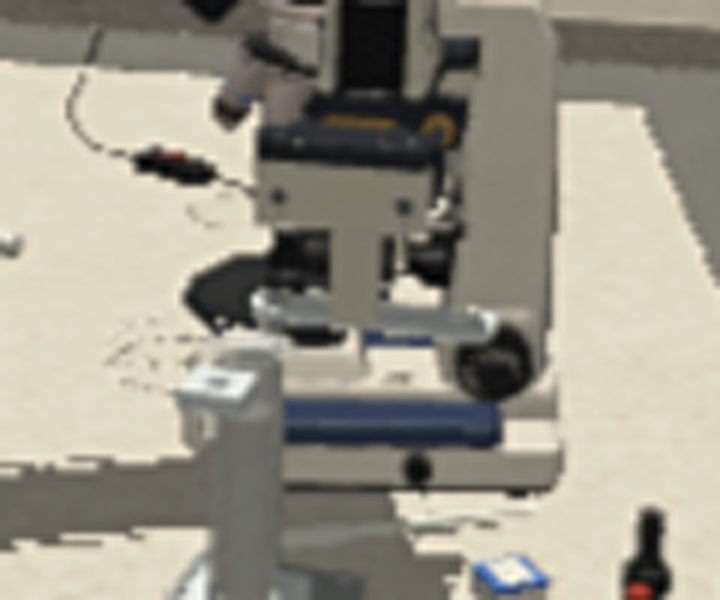

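Call:
{"name": "arm_command", "arguments": {
  "commands": [
    [[0,0,0,0,0,0],[0,0,0,0,0,0],[0,0,0,0,0,0],[0,0,0,0,0,0],[-0.18,-0.6,0,0,0,-8],[-0.45,-1.17,0,0,0,-16],[-0.79,-1.7,0,0,0,-24],[-1.2,-2.17,0,0,0,-32],[-1.68,-2.58,0,0,0,-40],[-2.2,-2.92,0,0,0,-48],[-2.77,-3.19,0,0,0,-56],[-3.37,-3.37,0,0,0,-64],[-3.99,-3.47,0,0,0,-72],[-4.62,-3.48,0,0,0,-80],[-5.24,-3.4,0,0,0,-88],[-5.24,-3.4,0,0,0,-88]]
  ],
  "gripper": 255
}}

```text
time_s: 36.35
tool_pos: [0.6378, -0.0897, 0.3489]
tcp_rot: [-2.041, 2.388, -0.0]
force: [0.1, 1.1, 0.8]
opening: 0.0126
```

Call:
{"name": "arm_command", "arguments": {
  "commands": [
    [[-0.15,0.04,0,0,0,-2],[-0.3,0.07,0,0,0,-4],[-0.3,0.07,0,0,0,-4]]
  ]
}}

```text
time_s: 36.72
tool_pos: [0.6351, -0.089, 0.3489]
tcp_rot: [-1.955, 2.459, -0.0]
force: [-0.1, 1.1, 3.6]
opening: 0.0126
```

Call:
{"name": "arm_command", "arguments": {
  "commands": [
    [[-0.08,0.02,0,0,0,-1],[-0.16,0.05,0,0,0,-2],[-0.16,0.05,0,0,0,-2]]
  ]
}}

```text
time_s: 37.1
tool_pos: [0.6335, -0.0886, 0.3489]
tcp_rot: [-1.912, 2.493, -0.001]
force: [0.9, 2.4, 3.9]
opening: 0.0128
```

Call:
{"name": "arm_command", "arguments": {
  "commands": [
    [[-0.1,0.03,0,0,0,-1],[-0.1,0.03,0,0,0,-1],[-0.1,0.03,0,0,0,-1]]
  ]
}}

```text
time_s: 37.48
tool_pos: [0.6331, -0.0884, 0.3489]
tcp_rot: [-1.889, 2.508, -0.002]
force: [5.7, -0.6, 1.1]
opening: 0.0129
```

Call:
{"name": "arm_command", "arguments": {
  "commands": [
    [[-0.1,0.03,0,0,0,-1],[-0.1,0.03,0,0,0,-1],[-0.1,0.03,0,0,0,-1]]
  ]
}}

```text
time_s: 37.85
tool_pos: [0.6327, -0.0883, 0.349]
tcp_rot: [-1.867, 2.524, -0.004]
force: [9.1, -2.6, -1.8]
opening: 0.0124
```

The cover is against its stop: the force rises as I push on. I release, back off and measure.

Call:
{"name": "arm_command", "arguments": {
  "commands": [
    [[0.1,-0.03,0,0,0,0],[0.1,-0.03,0,0,0,0],[0.1,-0.03,0,0,0,0],[0.1,-0.03,3,0,0,0],[0,0,7,0,0,10],[-6,1,9,0,0,20],[-12,2,9,0,0,30],[-18,3,9,0,0,40],[-20,7,9,0,0,50],[-20.3,11.5,9,0,0,60],[-20.5,16,6,0,0,70],[-20.5,20.5,3,0,0,80],[-20.3,24,0,0,0,90],[-19.8,27.9,0,0,0,100],[-19.8,27.9,0,0,0,107],[-19.8,27.9,0,0,0,107],[-19.8,27.9,0,0,0,107]]
  ],
  "gripper": 115
}}

```text
time_s: 39.98
tool_pos: [0.4332, 0.1906, 0.3487]
tcp_rot: [3.142, -0.006, -0.0]
force: [0.9, -0.2, -0.8]
opening: 0.048
```

```bash
cat > meas.py <<'E'
from h import *
import collections
A=collections.defaultdict(list)
for i in range(3):
  for c in('top','side'):
    p=shot(c)
    for q in('mouth','cover_knob','cover_hole','pivot','lock_pin','pin_shoulder','pin_stand'):
        r=pp(p,q,1)
        if r: A[c,q].append(r[0][1])
for k in sorted(A):print(k,len(A[k]),np.mean(A[k],0).round(4),np.std(A[k],0).round(4))
E
python3 meas.py; python3 - <<'E'
from ov import *
st()
m=np.array([.634,-.0882]);y=np.radians(-16.5)
p=shot('top');ov(p,m,y,0,'t17.png',(315,155,380,215),8)
p=shot('side');ov(p,m,y,0,'s17.png',(310,185,370,275),6)
cv2.imwrite('pics/s17b.png',cv2.resize(p['img'][160:250,250:370,::-1],None,fx=6,fy=6,interpolation=2))
E
```

```text
('side', 'cover_hole') 3 [ 0.5668 -0.1928  0.0551] [0.0863 0.1165 0.0771]
('side', 'cover_knob') 3 [ 0.6327 -0.0869  0.1837] [0.0006 0.0018 0.0012]
('side', 'lock_pin') 3 [0.4331 0.1904 0.0025] [0.0009 0.0013 0.0018]
('side', 'mouth') 3 [ 0.6346 -0.0909  0.1566] [0.0011 0.0003 0.001 ]
('side', 'pin_shoulder') 3 [0.503  0.0983 0.0892] [0.0935 0.1326 0.0701]
('side', 'pin_stand') 3 [ 0.4334  0.191  -0.0032] [0.0019 0.0025 0.0021]
('side', 'pivot') 3 [ 0.6452 -0.0455  0.1673] [0.001  0.0007 0.0003]
('top', 'cover_hole') 3 [ 0.6196 -0.1292  0.1674] [0.0004 0.0013 0.0017]
('top', 'cover_knob') 3 [0.6222 0.0322 0.1259] [0.0172 0.1717 0.0859]
('top', 'mouth') 3 [ 0.6356 -0.0895  0.1595] [0.0019 0.0013 0.0013]
('top', 'pin_shoulder') 1 [ 0.6357 -0.0872  0.1559] [0. 0. 0.]
('top', 'pin_stand') 1 [ 3.954e-01 -3.057e-01  3.000e-04] [0. 0. 0.]
('top', 'pivot') 3 [ 0.6473 -0.0448  0.1654] [0.0007 0.0003 0.0005]
time_s 42.375
tool_pos [0.4334 0.191  0.3487]
tcp_rot [ 3.1416e+00 -6.0000e-04  0.0000e+00]
force [-0.7506  0.8317 -0.992 ]
opening 0.048
qpos [ 0.8321  0.0712 -0.499   0.     -1.0005  0.7383]
```

View pics/t17.png

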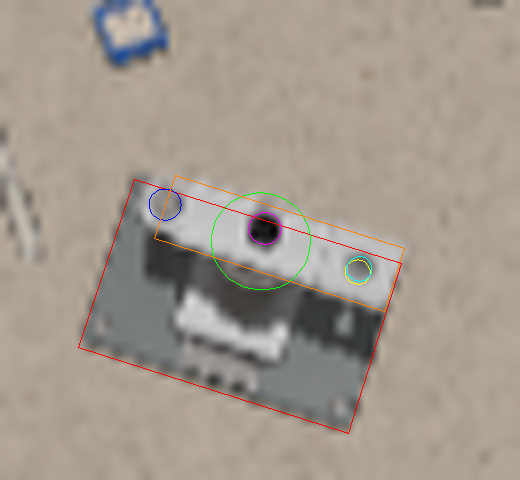

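View pics/s17.png

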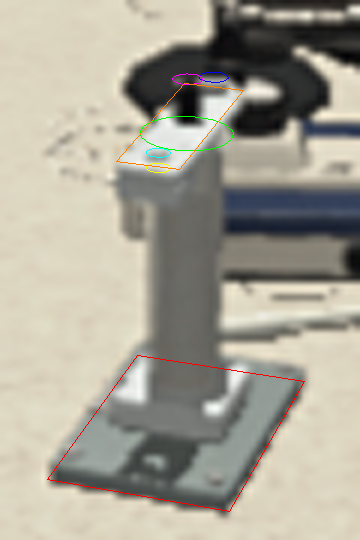

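View pics/s17b.png

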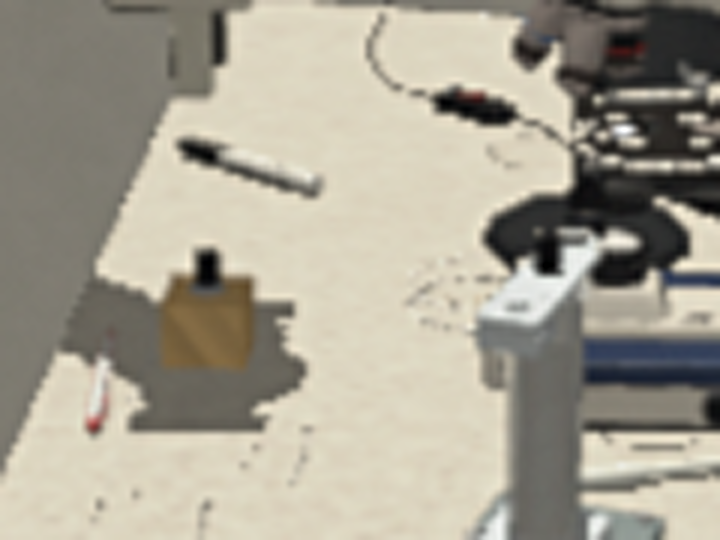

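The overlay fits knob and hole in both views: the hole is at about (358,270) in the top crop, so about (0.621, -0.131). Now the pin.

Call:
{"name": "arm_command", "arguments": {
  "commands": [
    [[0,0,-4,0,0,0],[0,0,-8,0,0,0],[0,0,-11,0,0,0],[0,0,-12.4,0,0,0],[0,0,-12.4,0,0,0],[0,0,-12.4,0,0,0]]
  ]
}}

```text
time_s: 43.22
tool_pos: [0.4338, 0.1914, 0.2257]
tcp_rot: [-3.141, 0.0, -0.002]
force: [0.1, -0.8, 0.1]
opening: 0.048
```

```bash
python3 - <<'E'
from ov import *
st()
p=shot('side')
cv2.imwrite('pics/s18.png',cv2.resize(p['img'][170:240,250:330,::-1],None,fx=8,fy=8,interpolation=2))
E
```

```text
time_s 43.225
tool_pos [0.4338 0.1914 0.2257]
tcp_rot [-3.1406e+00  1.0000e-04 -2.0000e-03]
force [ 0.1151 -0.8429  0.0514]
opening 0.048
qpos [ 8.321e-01  2.337e-01 -6.503e-01  4.000e-04 -6.852e-01  7.383e-01]
```

View pics/s18.png

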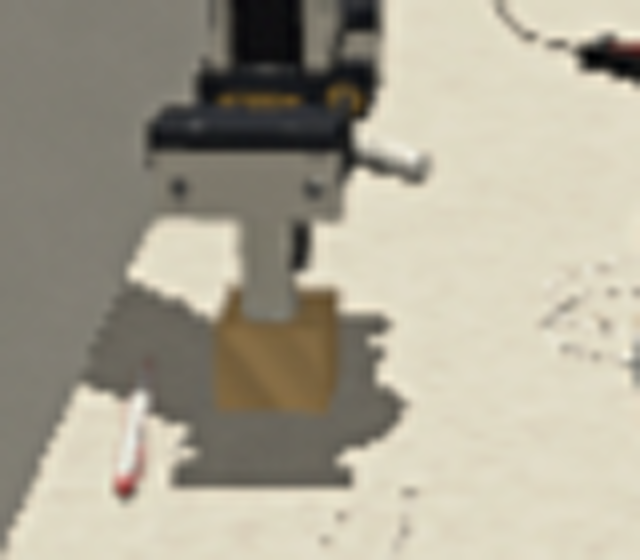

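I grip once to centre the pin in y, open, turn the jaws and grip again.

Call:
{"name": "arm_command", "arguments": {
  "commands": [
    [[0,0,0,0,0,0],[0,0,0,0,0,0],[0,0,0,0,0,0],[0,0,0,0,0,0],[0,0,0,0,0,0]]
  ],
  "gripper": 255
}}

```text
time_s: 43.9
tool_pos: [0.4334, 0.191, 0.2248]
tcp_rot: [3.142, -0.0, 0.0]
force: [-1.1, -1.2, 2.3]
opening: 0.015
```

Call:
{"name": "arm_command", "arguments": {
  "commands": [
    [[0,0,0,0,0,0],[0,0,0,0,0,0],[0,0,0,0,0,0],[0,0,0,0,0,0],[0,0,0,0,0,-10],[0,0,0,0,0,-20],[0,0,0,0,0,-30],[0,0,0,0,0,-40],[0,0,0,0,0,-50],[0,0,0,0,0,-60],[0,0,0,0,0,-70],[0,0,0,0,0,-80],[0,0,0,0,0,-90],[0,0,0,0,0,-100],[0,0,0,0,0,-106.5],[0,0,0,0,0,-106.5]]
  ],
  "gripper": 115
}}

```text
time_s: 45.9
tool_pos: [0.4334, 0.191, 0.2246]
tcp_rot: [1.88, -2.517, 0.0]
force: [0.1, -0.4, 0.2]
opening: 0.0483
```

Call:
{"name": "arm_command", "arguments": {
  "commands": [
    [[0,0,0,0,0,0],[0,0,0,0,0,0],[0,0,0,0,0,0],[0,0,0,0,0,0],[0,0,0,0,0,0]]
  ],
  "gripper": 255
}}

```text
time_s: 46.52
tool_pos: [0.4334, 0.191, 0.2247]
tcp_rot: [1.879, -2.517, -0.0]
force: [-0.6, 0.7, -0.4]
opening: 0.0151
```

Call:
{"name": "arm_command", "arguments": {
  "commands": [
    [[0,0,5,0,0,0],[0,0,10,0,0,0],[-1,-4,15,0,0,0],[-1.3,-9,18,0,0,0],[-1.3,-14,18,0,0,0],[-1,-19,18,0,0,0],[0,-24,18,0,0,0],[2,-28,18,0,0,0],[5,-31,18,0,0,0],[9,-32.2,18,0,0,0],[13,-32.2,18,0,0,0],[17,-32.2,18,0,0,0],[18.8,-32.2,18,0,0,0],[18.8,-32.2,18,0,0,0],[18.8,-32.2,18,0,0,0],[18.8,-32.2,18,0,0,0]]
  ]
}}

```text
time_s: 48.52
tool_pos: [0.6206, -0.131, 0.4051]
tcp_rot: [-1.879, 2.517, -0.0]
force: [0.2, 0.4, -1.0]
opening: 0.0152
```

```bash
cat > pin.py <<'E'
from h import *
import sys
n=sys.argv[1]
st()
p=shot('side')
for q in('lock_pin','pin_shoulder','cover_hole'):print(q,pp(p,q,2))
X=np.array(ctrl.observe()['tool_pos'])
tip=X-[0,0,.2165]; u=(proj(p,[tip,tip+[0,0,.032],[.6209,-.1313,.1655]])-[300,170]+.5)*8
print(u.round())
im=cv2.resize(p['img'][170:240,300:380,::-1],None,fx=8,fy=8,interpolation=2)
cv2.imwrite(f'pics/p{n}.png',im)
E
python3 pin.py 1
```

```text
time_s 48.525
tool_pos [ 0.6206 -0.131   0.4051]
tcp_rot [-1.8790e+00  2.5173e+00 -2.0000e-04]
force [ 0.1807  0.356  -1.0258]
opening 0.0152
qpos [ 9.9100e-02  2.9200e-01 -8.3200e-02 -1.0000e-04 -1.1952e+00 -3.8750e-01]
lock_pin [(0.68, [0.4354, 0.1887, -0.004], [285.0, 219.0]), (0.42, [0.6202, -0.1286, 0.183], [336.0, 204.0])]
pin_shoulder [(0.38, [0.6222, -0.1302, 0.2181], [337.0, 192.0])]
cover_hole [(0.7, [0.7717, -0.0317, -0.0024], [385.0, 249.0]), (0.65, [0.6247, -0.1327, 0.1637], [337.0, 211.0])]
[[291. 260.]
 [293. 172.]
 [290. 324.]]
```

View pics/p1.png

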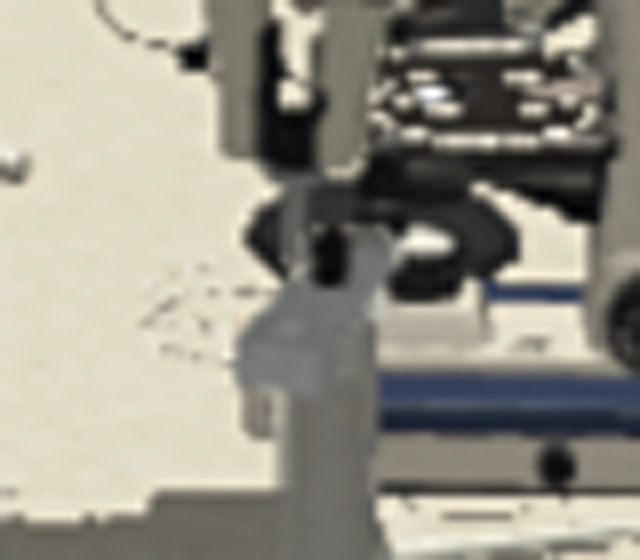

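The pin hangs at (295,190–265) in the crop, in line with the hole at about (294,330). I lower it slowly while watching the force.

Call:
{"name": "arm_command", "arguments": {
  "commands": [
    [[0,0,-1.5,0,0,0],[0,0,-2.2,0,0,0],[0,0,-2.5,0,0,0],[0,0,-2.8,0,0,0],[0,0,-2.8,0,0,0]]
  ]
}}

```text
time_s: 49.35
tool_pos: [0.6214, -0.131, 0.3765]
tcp_rot: [1.879, -2.517, -0.0]
force: [0.6, -0.9, -0.9]
opening: 0.0148
```

Call:
{"name": "arm_command", "arguments": {
  "commands": [
    [[0,0,-0.3,0,0,0],[0,0,-0.5,0,0,0],[0,0,-0.5,0,0,0]]
  ]
}}

```text
time_s: 49.72
tool_pos: [0.6213, -0.131, 0.3715]
tcp_rot: [1.879, -2.517, -0.0]
force: [-0.6, -0.6, 0.1]
opening: 0.0156
```

Call:
{"name": "arm_command", "arguments": {
  "commands": [
    [[0,0,-0.4,0,0,0],[0,0,-0.8,0,0,0],[0,0,-0.8,0,0,0]]
  ]
}}

```text
time_s: 50.1
tool_pos: [0.6213, -0.131, 0.3631]
tcp_rot: [1.879, -2.517, -0.001]
force: [0.2, 0.2, -0.5]
opening: 0.0155
```

Call:
{"name": "arm_command", "arguments": {
  "commands": [
    [[0,0,-0.4,0,0,0],[0,0,-0.8,0,0,0],[0,0,-1.0,0,0,0],[0,0,-1.0,0,0,0]]
  ]
}}

```text
time_s: 50.6
tool_pos: [0.6213, -0.131, 0.3534]
tcp_rot: [1.879, -2.517, -0.0]
force: [-0.2, -0.0, 0.6]
opening: 0.015
```

```bash
python3 pin.py 2
```

```text
time_s 50.6
tool_pos [ 0.6213 -0.131   0.3534]
tcp_rot [ 1.8791e+00 -2.5173e+00 -4.0000e-04]
force [-0.1912 -0.007   0.5976]
opening 0.015
qpos [ 0.0991  0.3293 -0.1522 -0.     -1.0897 -0.3874]
lock_pin [(0.5, [0.6194, -0.1332, 0.1323], [335.0, 221.0])]
pin_shoulder [(0.43, [0.6247, -0.131, 0.1668], [337.0, 209.0])]
cover_hole [(0.39, [0.6233, -0.133, 0.1632], [337.0, 211.0])]
[[291. 399.]
 [292. 313.]
 [290. 324.]]
```

View pics/p2.png

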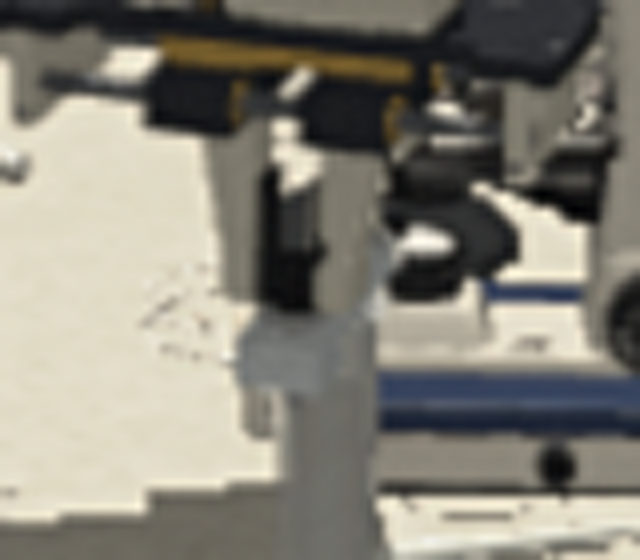

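Call:
{"name": "arm_command", "arguments": {
  "commands": [
    [[0,0,-0.2,0,0,0],[0,0,-0.35,0,0,0],[0,0,-0.35,0,0,0]]
  ]
}}

```text
time_s: 51.18
tool_pos: [0.6214, -0.131, 0.3502]
tcp_rot: [-1.879, 2.517, -0.0]
force: [0.3, -0.6, -0.1]
opening: 0.015
```

Call:
{"name": "arm_command", "arguments": {
  "commands": [
    [[0,0,-0.1,0,0,0],[0,0,-0.15,0,0,0],[0,0,-0.15,0,0,0]]
  ]
}}

```text
time_s: 51.55
tool_pos: [0.6216, -0.1311, 0.35]
tcp_rot: [-1.879, 2.516, -0.002]
force: [-0.8, 0.8, 7.5]
opening: 0.0149
```

The collar is seated: 7.5 N upward at the expected height. I release and retreat.

Call:
{"name": "arm_command", "arguments": {
  "commands": [
    [[0,0,0,0,0,0],[0,0,0,0,0,0],[0,0,0,0,0,0],[0,0,0,0,0,0],[0,0,3,0,0,0],[0,0,7,0,0,0],[-5,0,9,0,0,0],[-10,0,9,0,0,0],[-15,0,9,0,0,0],[-18,4,9,0,0,0],[-18,9,9,0,0,0],[-18,14,9,0,0,0],[-18,17,9,0,0,0],[-18,17,9,0,0,0]]
  ],
  "gripper": 115
}}

```text
time_s: 53.3
tool_pos: [0.4413, 0.0406, 0.4388]
tcp_rot: [-1.883, 2.514, 0.0]
force: [0.3, 0.7, 1.3]
opening: 0.0483
```

```bash
python3 pin.py 3; python3 - <<'E'
from ov import *
p=shot('top')
for q in('lock_pin','pin_shoulder','plug_0'):print(q,pp(p,q,2))
cv2.imwrite('pics/t19.png',cv2.resize(p['img'][150:290,210:440,::-1],None,fx=3.4,fy=3.4,interpolation=2))
ov(p,np.array([.634,-.0882]),np.radians(-16.5),0,'t19o.png',(315,155,380,215),8)
p=shot('side');cv2.imwrite('pics/s19.png',cv2.resize(p['img'][185:275,300:390,::-1],None,fx=6,fy=6,interpolation=2))
cv2.imwrite('pics/s19f.png',p['img'][:,:,::-1])
E
```

```text
time_s 53.3
tool_pos [0.4413 0.0406 0.4388]
tcp_rot [-1.8826e+00  2.5144e+00  1.0000e-04]
force [0.2919 0.685  1.282 ]
opening 0.0483
qpos [ 5.3930e-01 -5.9000e-02 -4.1280e-01 -1.0000e-04 -1.2165e+00 -8.2470e-01]
lock_pin [(0.59, [0.4344, 0.187, -0.0039], [285.0, 219.0]), (0.51, [0.6198, -0.1318, 0.1273], [335.0, 223.0])]
pin_shoulder [(0.47, [0.5936, 0.2698, -0.0007], [330.0, 210.0]), (0.38, [0.6237, -0.1297, 0.1676], [337.0, 209.0])]
cover_hole [(0.63, [0.6242, -0.1346, 0.1639], [337.0, 211.0])]
[[-167.   12.]
 [-169.  -69.]
 [ 290.  324.]]
lock_pin [(0.6, [0.624, -0.1313, 0.131], [359.0, 189.0]), (0.16, [0.7701, -0.0322, 0.0066], [331.0, 159.0])]
pin_shoulder [(0.49, [0.623, -0.1329, 0.1643], [360.0, 188.0])]
plug_0 []
```

View pics/t19.png

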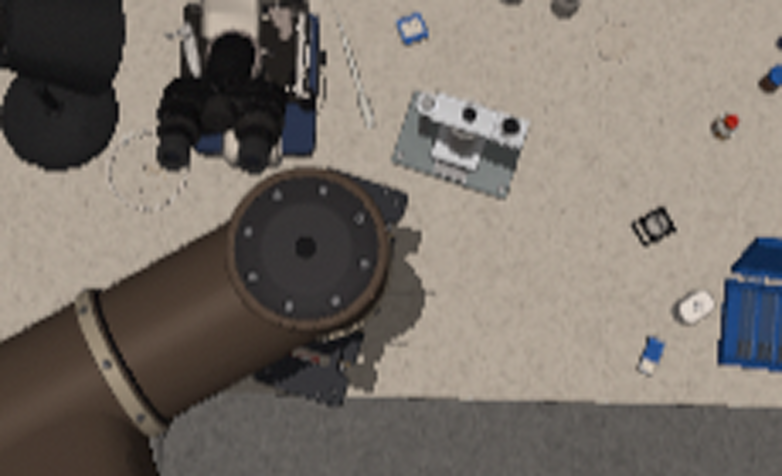

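View pics/t19o.png

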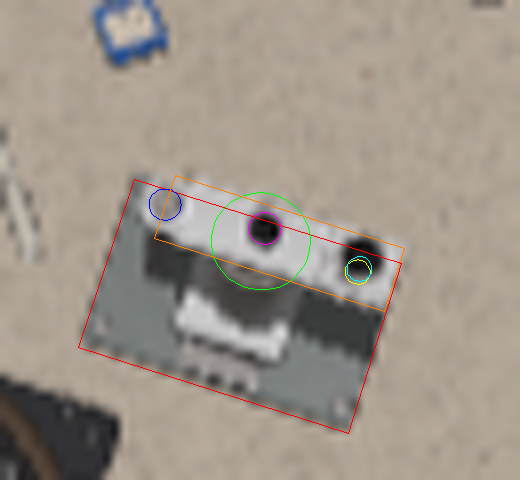

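View pics/s19.png

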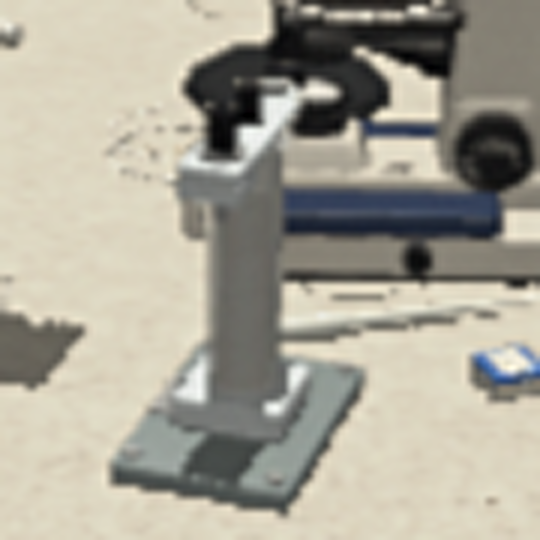

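View pics/s19f.png

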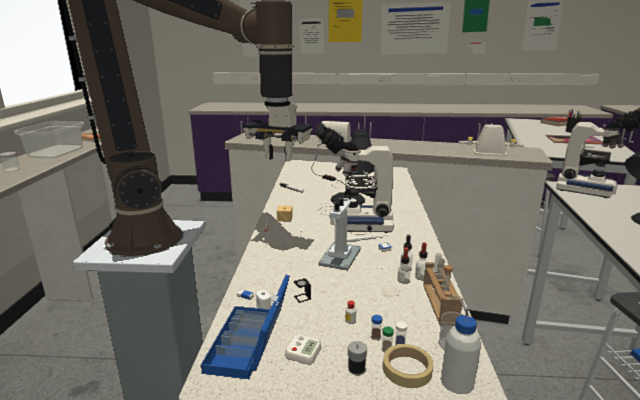

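The pin is seated, with its shoulder at about z = 0.165 in both views. The cover lies on its shut outline and no plugs are left on the bench. I hand in.

```bash
python3 -c "
from h import *
print(ctrl.job_done())"
```

```text
the job is handed in; nothing more can be done
None
```

The job is done and handed in at about 53 s of the 210 s allowed, with no verdict reported. I swung the cover aside and put the four plugs I found into the tube. Then I shut the cover against its stop and pushed the lock pin down through cover and lug until its collar rested on the cover.

**Plugs:** The first plug stuck in the tube's flare after release, so I nudged it down with the closed fingertips. The other three slid in freely. The last pictures show no plug left on the bench.

**Cover:** When I shut it, the force at the knob rose to about 9 N at the stop. The knob and hole matched the shut outline in the top picture; in the side picture the outline was a few millimetres off, but the hole matched.

**Pin:** The collar met the cover with 7.5 N at the expected height. After release, the networks put the shoulder at about 164–168 mm (165.5 expected), and the pin tip at 127–131 mm (133.5 expected), within their error.

**Disagreements:** In the side pictures the networks also reported a low-confidence lock pin still in the stand and a stray shoulder point. The pictures show the stand empty and the pin in the lug. I judged the other bench items unmoved by eye in the last pictures, and did not measure them again. The arm hid part of the bench in the last top view.

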